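# Load the reagent warmer behind its pry-open cover

## Task

Lever up the reagent warmer's flush cover with the blade of the pry tool at the notch in its front and swing it wide open, then stand every reagent cartridge upright on the warmer's floor between its ribs, and shut the cover completely. Only once it is shut, slide the heat fader until its grip is level with the pointer clip beside the track. By the end the pry tool must be put away with its blade slid all the way into the slot of the rack and let go, and the rinse bottle must not be knocked over.

Things in the scene. Friction and masses are not known exactly. Their poses are not given: they have to be found in the camera images.
- warmer: Reagent warmer: white box fixed on the bench, 126 (x) x 200 (y) x 54 mm high, walls 5, floor 6 mm thick. Origin: centre of underside; -x is its front, towards the robot. Ribs along x, 20 mm high, 4 thick, at y = -47.5, 0, 47.5 mm make four lanes 43 x 116 mm. The middle 60 mm of the front wall is only 42 mm high: a 12 mm gap under the cover, the pry notch.
- cover: The warmer's flat grey cover, 126 x 200 x 6 mm, no handle, hinged at the warmer's far (+x) top edge. Origin: on the hinge line at the cover's underside, 54.5 mm over the bench; the cover reaches from there along its own -x. Angle of its z axis from vertical = opening: 0 closed, up to 1.65 rad. Stiff hinge: stays where left; about 2.5 N at the front edge moves it.
- cover_edge (a point): Middle of the underside of the cover's front edge, 126 mm from the hinge.
- pry: Flat pry tool lying on the bench, 110 g. Black handle 85 x 22 wide x 24 mm high, then a steel blade 80 x 30 wide x 3 mm thick, flush with the handle's underside. x points to the blade's tip, z up. Origin: underside, on the middle line; handle from x = -57 to +28 mm, blade from +28 to +108 mm. Grip the handle from above across y at the origin; balance point near the blade's root.
- pry_tip (a point): Middle of the blade's front end (108 mm along the tool's x from its origin, half way up the blade's thickness).
- rack: Slotted tool rack fixed on the bench: aluminium block 70 (x) x 66 (y) x 45 mm high, origin at the centre of its underside. A level slot 42 mm wide, 7 mm high, floor at 28 mm, runs through it along x; mouth on its -x face, upper lip bevelled. The blade goes in along +x until the handle meets the block; the handle then sticks out towards the robot.
- rack_mouth (a point): Middle of the slot's mouth on the rack's -x face, 31.5 mm over the bench; axes as the rack's.
- fader (a joint): Position of the heat fader's grip along its track, m: 0 at the end of the track nearest the robot, 0.1 at the other, growing along the panel's +y.
- fader_top (a point): Centre of the top of the fader's grip: black, 26 (across the track) x 18 (along it) x 36 mm high, standing on the panel; moves with about 2 N and stays.
- fader_base: Fader panel fixed to the bench, 76 (x) x 150 (y) x 14 mm high; origin: centre of its underside; the track runs along its y, joint value 0 at y = -50 mm, 0.1 at y = +50 mm.
- pointer: Small steel pointer clip, 14 x 5 x 5 mm, fixed on the panel beside the track, 27 mm from the track's centre line; its y axis runs along the track.
- bottle: White rinse bottle with red cap, 64 mm in diameter, 170 mm tall, standing on the bench; not to be knocked over. Origin: centre of its underside.
- cart_a: Reagent cartridge, a grey block with white labels, 40 (x) x 28 (y) x 36 mm high with a round white cap (18 mm across, 8 mm high) on top, 80 g; up to four like it, some absent. Origin: centre of its underside, z up.
- cart_b: Reagent cartridge, a grey block with white labels, 40 (x) x 28 (y) x 36 mm high with a round white cap (18 mm across, 8 mm high) on top, 80 g; up to four like it, some absent. Origin: centre of its underside, z up.
- cart_c: Reagent cartridge, a grey block with white labels, 40 (x) x 28 (y) x 36 mm high with a round white cap (18 mm across, 8 mm high) on top, 80 g; up to four like it, some absent. Origin: centre of its underside, z up.
- cart_d: Reagent cartridge, a grey block with white labels, 40 (x) x 28 (y) x 36 mm high with a round white cap (18 mm across, 8 mm high) on top, 80 g; up to four like it, some absent. Origin: centre of its underside, z up.
Mind the look-alikes: they are no part of the job. What is shaped like the pry but orange is not meant.

How it is judged (in metres and radians):
On the way, in this order (a step that is already met when the one before it is completed fails the run):
1. the cover is levered up by the pry tool, the tool bearing on the cover (angle between cover's own z axis and vertical above 0.25 rad and contact force between pry and cover above 0.3 N), for 0.1 s.
2. the cover stands wide open (more than 1.2 rad) (angle between cover's own z axis and vertical above 1.2 rad), for 0.2 s.
3. every cartridge stands upright on the floor of the warmer, cover still open (x of cart_a in the frame of warmer between -0.045 and 0.045 m and y of cart_a in the frame of warmer between -0.088 and 0.088 m and z of cart_a in the frame of warmer between 0 and 0.0115 m and angle between each of cart_a, cart_b, cart_c, cart_d's own z axis and vertical below 0.15 rad and x of cart_b in the frame of warmer between -0.045 and 0.045 m and y of cart_b in the frame of warmer between -0.088 and 0.088 m and z of cart_b in the frame of warmer between 0 and 0.0115 m and x of cart_c in the frame of warmer between -0.045 and 0.045 m and y of cart_c in the frame of warmer between -0.088 and 0.088 m and z of cart_c in the frame of warmer between 0 and 0.0115 m and x of cart_d in the frame of warmer between -0.045 and 0.045 m and y of cart_d in the frame of warmer between -0.088 and 0.088 m and z of cart_d in the frame of warmer between 0 and 0.0115 m and angle between cover's own z axis and vertical above 0.8 rad), for 0.3 s.
4. the cover is shut again over the cartridges (x of cart_a in the frame of warmer between -0.045 and 0.045 m and y of cart_a in the frame of warmer between -0.088 and 0.088 m and z of cart_a in the frame of warmer between 0 and 0.0115 m and angle between each of cart_a, cart_b, cart_c, cart_d's own z axis and vertical below 0.15 rad and x of cart_b in the frame of warmer between -0.045 and 0.045 m and y of cart_b in the frame of warmer between -0.088 and 0.088 m and z of cart_b in the frame of warmer between 0 and 0.0115 m and x of cart_c in the frame of warmer between -0.045 and 0.045 m and y of cart_c in the frame of warmer between -0.088 and 0.088 m and z of cart_c in the frame of warmer between 0 and 0.0115 m and x of cart_d in the frame of warmer between -0.045 and 0.045 m and y of cart_d in the frame of warmer between -0.088 and 0.088 m and z of cart_d in the frame of warmer between 0 and 0.0115 m and angle between cover's own z axis and vertical below 0.045 rad), for 0.3 s.
5. the fader's grip is level with the pointer (y of fader_top in the frame of pointer between -0.004 and 0.004 m and angle between cover's own z axis and vertical below 0.045 rad), for 0.2 s.
At the end, for the whole second after the job is handed in: All present cartridges stand upright (within 0.15 rad) on the floor of the warmer, the cover is shut (within 0.045 rad), the fader's grip is within 4 mm of the pointer along the track, the pry tool lies at rest with its blade at least 55 mm deep in the rack's slot, released, and the bottle stands (all of step 5 and x of cart_a in the frame of warmer between -0.045 and 0.045 m and y of cart_a in the frame of warmer between -0.088 and 0.088 m and z of cart_a in the frame of warmer between 0 and 0.0115 m and angle between each of cart_a, cart_b, cart_c, cart_d's own z axis and vertical below 0.15 rad and x of cart_b in the frame of warmer between -0.045 and 0.045 m and y of cart_b in the frame of warmer between -0.088 and 0.088 m and z of cart_b in the frame of warmer between 0 and 0.0115 m and x of cart_c in the frame of warmer between -0.045 and 0.045 m and y of cart_c in the frame of warmer between -0.088 and 0.088 m and z of cart_c in the frame of warmer between 0 and 0.0115 m and x of cart_d in the frame of warmer between -0.045 and 0.045 m and y of cart_d in the frame of warmer between -0.088 and 0.088 m and z of cart_d in the frame of warmer between 0 and 0.0115 m and x of pry_tip in the frame of rack_mouth between 0.055 and 0.085 m and y of pry_tip in the frame of rack_mouth between -0.02 and 0.02 m and z of pry_tip in the frame of rack_mouth between -0.006 and 0.006 m and angle between the x axis of pry and the x axis of rack, either way round below 0.3 rad and linear speed of pry below 0.02 m/s and angle between bottle's own z axis and vertical below 0.3 rad); the robot touches nothing.
It fails at once if the rinse bottle is knocked over (angle between bottle's own z axis and vertical above 0.6 rad).
Of cart_a, cart_b, cart_c, cart_d only 2 to 4 are there at a start; the rules pass over those that are not, and their reading is None.
At some moment in a run one of cart_a, cart_b, cart_c, cart_d may be knocked a few centimetres aside while the robot is not near it.
It also fails if it takes over 210 s, if anything falls off the work surface, if the arm or the gripper's body presses on something with over 40 N, if the wrist force passes 120 N, or if a joint passes its speed limit or range.

## Robot

A 6-joint arm with a two-finger parallel gripper is mounted at the origin on the work surface. World frame = base frame: x ahead of the robot, y to its left, z up, the work surface at z = 0. Lengths are in mm, angles in rad, forces in N, time in s.
With the tool pointing down it reaches from about 275 to 850 mm from the base axis. Payload 19 kg.
Tool frame: the origin (TCP) lies at the very end of the fingers, on their centre line; the grasp point (between the pads) lies grip_depth behind it (grip_depth is the distance from the TCP to the grasp point, in mm); z points along the fingers, y is the direction in which the jaws open and shut (so a half turn about z gives the same grasp; the last joint's range is limited). The gripper opens to 85 mm and grips with 20 to 120 N. Pads are 22 mm wide; open, the fingers measure 114 mm over their backs; the gripper's body (76 mm by 85 mm) begins 54 mm behind the grasp point. The pads swing forward as they close: fully open they stand 13 mm farther back than shut.
Start: joints at [1.102, 0.15, 1.437, -0, 1.554, -0.134], TCP at [188.937, 543.041, 231.267] pointing down, gripper open.
Joint ranges: [-2.8, 2.8], [-0.68, 2.1], [0.12, 2.68], [-1.39, 4.53], [0.16, 2.79], [-2.81, 2.81]. Speed limits (rad/s): [1.89, 1.89, 2.22, 3.01, 3.01, 3.01].

## Interface

Orientations are given as a rotation vector (axis times angle).
In Python, from station import * gives the robot as it stands. The module is installed in compiled form; this text tells all that it offers.
- The arm moves only by the shell command python3 -m pendant 'ROWS'. ROWS is JSON, a list of rows, each a list of 7 numbers: the turn, a rotation vector about the tool's x, y, z in rad, then the shift along the tool's x, y, z in m, then the gripper's target within -1 to 1 (fully open at 1, half-way at 0, shut at -1). In form: [[wx, wy, wz, dx, dy, dz, jaw], ...]. A call has 1 to 10 rows; each row shifts and turns the commanded pose from where the row before left it, along the tool's axes as they then stand; what a row does not reach is not made up. A row lasts 1/10 s, in which the tool goes at most 50 mm and 8.59 degrees, less where a joint would pass 70% of its speed; a pose out of reach is approached as far as the arm can. A call is refused whole if a number of a shift passes 0.05 or a number of a turn 0.15, either way. A call with a gripper value outside its range is refused whole. The fingers move at their own pace and stop on an object; the grip force is fixed at half the most. Time passes only in rows, so rows that do not move let the fingers close. It gives the time, the measured TCP pose, the force and the opening at its end, in the units of the state.
- get_state(): the state, without advancing time (a new reading comes with each control period).
- get_image(name): name is "scene" or "top"; returns a dict with "image" (480x640x3 uint8, red, green, blue), "fx", "fy", "cx", "cy" (pixels), "k1" (the pictures are not rectified: a ray, as slopes to the right and down, at radius r is drawn at 1 + k1 r^2 times it, then the intrinsics apply), "rvec" (rotation vector, rad) and "tvec" (3), from world to camera coordinates, as OpenCV has them. Camera axes: x right, y down, z forward; pixel columns grow to the right and rows downward; lengths in mm; the calibration is good to about 2 mm. A picture is of the moment at which its call begins. There is no depth.
- sign_off(): hands the job in, once; it reports no verdict.
The state is a dict: "t": time; "joints": joint angles; "joint_vel": joint speeds; "joint_torque": joint torques, N m; "position": TCP position; "orientation": TCP orientation; "contact_force": force on the tool from outside, world axes, zero at the start; "ft_torque": the same for the moment, N m; "opening": opening from 0.0 (shut) to 1.0 (fully open).
Only numpy, scipy, OpenCV 4.12 (cv2) and the standard library are available. Lean on these libraries where they do the work, as an engineer would, in place of code of your own. Each camera call takes 0.05 s, during which the arm holds its last target.

## Working session

There is one attempt and no reset: what is moved stays moved. The work goes in short steps, Python scripts to look and compute and a shell command to move; the robot and the scene stay as the last step left them, time stands still between calls to the robot, and variables do not carry over. Pictures are saved under pics/ and viewed, and the job is handed in when it is done.

```bash
mkdir -p pics; cat > h.py <<'E'
from station import *
import numpy as np, cv2
from scipy.spatial.transform import Rotation as R
def cap(name):
    d=get_image(name); return d
def save(img,fn): cv2.imwrite('pics/'+fn,cv2.cvtColor(img,cv2.COLOR_RGB2BGR))
def cam(d):
    Rm=R.from_rotvec(np.array(d['rvec']).ravel()).as_matrix(); t=np.array(d['tvec']).ravel()
    return Rm,t
def proj(d,P):
    Rm,t=cam(d); P=np.atleast_2d(P)@Rm.T+t; s=P[:,:2]/P[:,2:]
    r2=(s**2).sum(1,keepdims=True); s=s*(1+d['k1']*r2)
    return s*[d['fx'],d['fy']]+[d['cx'],d['cy']]
def ray(d,uv):
    uv=np.atleast_2d(np.array(uv,float)); Rm,t=cam(d)
    q=(uv-[d['cx'],d['cy']])/[d['fx'],d['fy']]; s=q.copy()
    for _ in range(20): s=q/(1+d['k1']*(s**2).sum(1,keepdims=True))
    D=np.c_[s,np.ones(len(s))]@Rm; return -Rm.T@t, D
def onz(d,uv,z):
    C,D=ray(d,uv); return C+D*((z-C[2])/D[:,2:])
E
python3 - <<'E'
from h import *
s=get_state(); print(s)
for n in ['scene','top']:
    d=cap(n); save(d['image'],n+'0.png'); Rm,t=cam(d); print(n,-Rm.T@t,d['fx'],d['k1'],Rm)
E
```

```text
{'t': 0.0, 'joints': array([ 1.10201135e+00,  1.50956425e-01,  1.43801634e+00, -1.11350408e-05,
        1.55379026e+00, -1.34020853e-01]), 'joint_vel': array([ 2.28154765e-03,  7.45608224e-06,  4.02753284e-05,  2.15090887e-04,
        1.29713157e-03, -4.37183139e-07]), 'joint_torque': array([-1.83345226e-03, -7.13072348e+01, -5.70865059e+01, -2.98692503e-04,
        8.85290239e-03,  1.56746061e-06]), 'position': array([188.83750104, 542.85142391, 230.69961464]), 'orientation': array([-5.23337772e-01, -3.09735416e+00,  1.76055158e-03]), 'contact_force': array([-0.31888364,  0.01245616,  0.18786911]), 'ft_torque': array([-0.05528297,  0.02870153,  0.01785401]), 'opening': 1.0025044769623919}
scene [1109.04553441   40.86043965  887.62288798] 444.0289662170739 -0.00842016736872153 [[-0.1829096   0.98301255 -0.01517906]
 [ 0.78945945  0.13765856 -0.59816711]
 [-0.58591625 -0.12139376 -0.80122762]]
top [ 205.78650088  -89.35146838 1570.51439828] 571.1788243148436 0.022610174642723243 [[-0.01340613 -0.99989985 -0.00453443]
 [-0.97774101  0.01405839 -0.20934393]
 [ 0.20938671  0.00162701 -0.97783156]]
```

View pics/scene0.png

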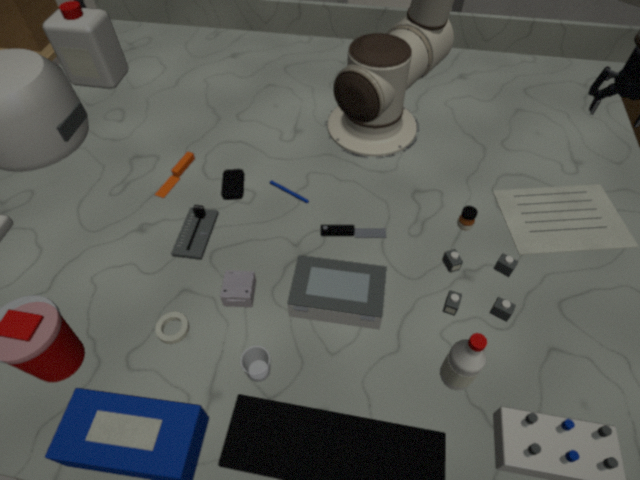

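View pics/top0.png

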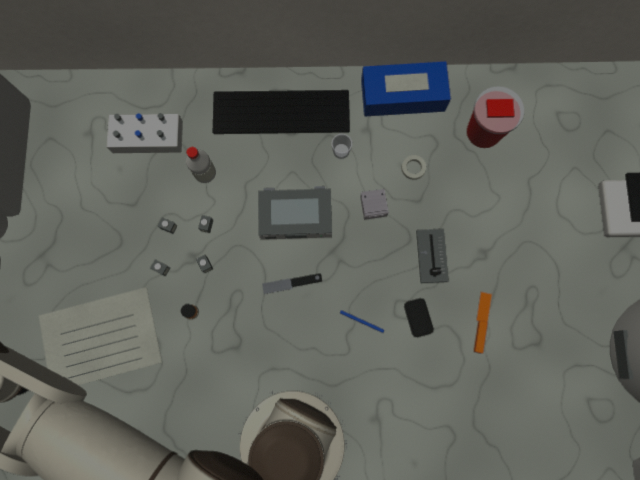

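The scene view shows the pry at (352,231), an orange look-alike at (175,175), the warmer at (338,290), the rack at (238,288), the fader panel at (195,232), four cartridges at (453,260), (507,264), (453,301) and (503,307), and the bottle at (465,362). A second bottle at (85,45) is a distractor. I'll zoom in next.

```bash
python3 - <<'E'
from h import *
d=cap('top');i=d['image'];e=cap('scene');j=e['image']
def crop(im,x0,y0,x1,y1,f,fn):
    save(cv2.resize(im[y0:y1,x0:x1],None,fx=f,fy=f,interpolation=cv2.INTER_CUBIC)*1,fn)
def br(im): return np.clip(im.astype(float)*1.5,0,255).astype(np.uint8)
crop(br(i),140,170,460,310,2.5,'t1.png')
crop(br(j),140,150,300,320,3.5,'s1.png')
crop(br(j),280,190,540,400,2.8,'s2.png')
crop(br(i),140,170,340,310,4,'t2.png'); crop(br(i),350,180,460,295,5,'t3.png')
np.savez('i0.npz',t=i,s=j)
E
```

```text
(no output)
```

View pics/t2.png

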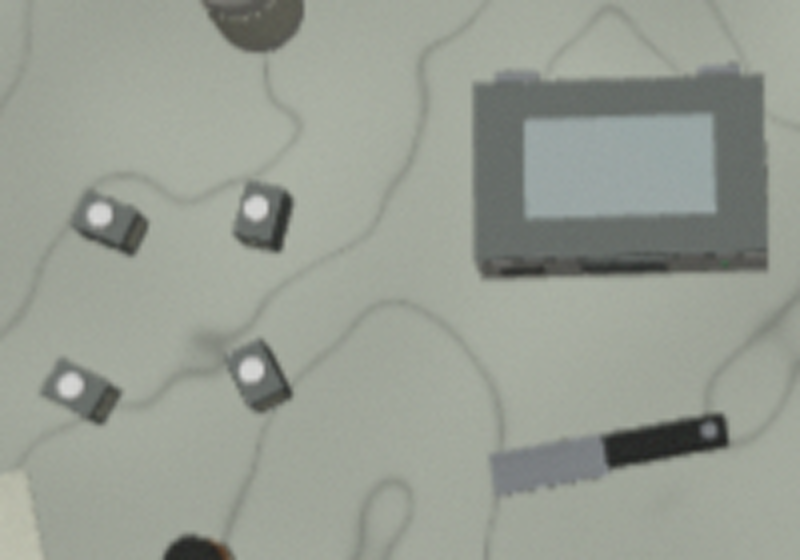

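View pics/t3.png

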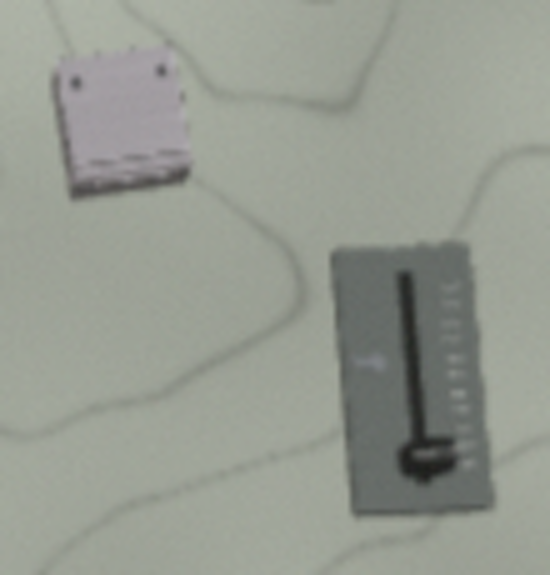

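View pics/s1.png

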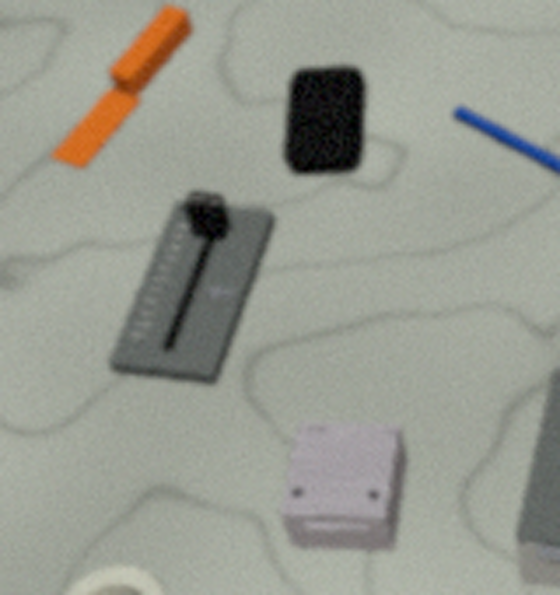

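View pics/s2.png

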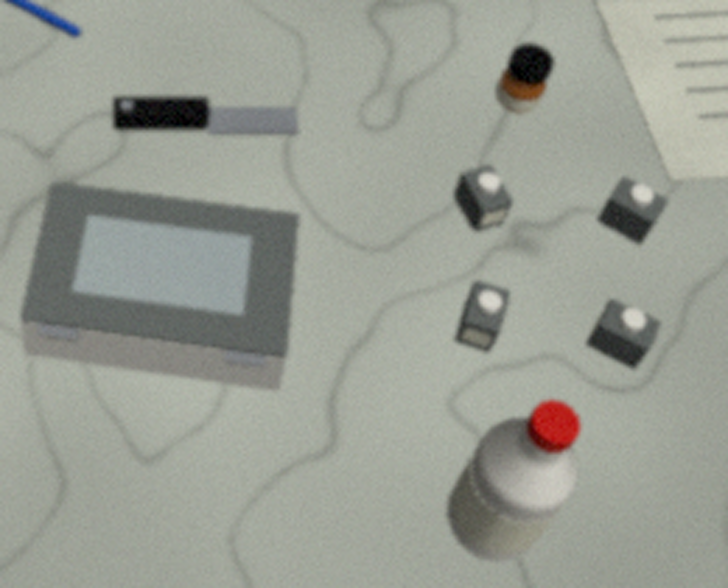

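```bash
cat > m.py <<'E'
from h import *
d=get_image('top');e=get_image('scene')
# crop-read corners
def T2(p): return np.array(p)/4.0+[140,170]
def T3(p): return np.array(p)/5.0+[350,180]
def S1(p): return np.array(p)/3.5+[140,150]
def S2(p): return np.array(p)/2.8+[280,190]
def show(n,P): print(n,np.round(P,1).tolist())
cv=onz(d,[T2(p) for p in [(474,85),(763,76),(768,250),(475,260)]],60.5); show('cover top cam TL TR BR BL',cv)
cs=onz(e,[S2(p) for p in [(52,184),(298,212),(284,358),(24,322)]],60.5); show('cover scene nearR, nearL.. ',cs)
rk=onz(d,[T3(p) for p in [(60,57),(178,48),(188,165),(70,172)]],45); show('rack top TL TR BR BL',rk)
rs=onz(e,[S1(p) for p in [(303,425),(402,428),(396,524),(287,520)]],45); show('rack scene',rs)
fb=onz(d,[T3(p) for p in [(332,252),(467,243),(493,507),(356,515)]],14); show('panel top',fb)
fs=onz(e,[S1(p) for p in [(180,207),(274,212),(215,380),(112,368)]],14); show('panel scene',fs)
show('track ends top',onz(d,[T3((404,273))],14))
show('track end scene',onz(e,[S1((169,348))],14))
show('pointer top',onz(d,[T3((370,362))],17)); show('pointer scene',onz(e,[S1((219,291))],17))
py=onz(d,[T2((710,429))],24); 
show('pry blade corners top (tip hi, tip lo, root hi, root lo)',onz(d,[T2(p) for p in [(491,457),(499,497),(602,436),(608,468)]],3))
show('handle top end',onz(d,[T2(p) for p in [(725,414),(729,445),(602,436),(608,468)]],24))
show('pry scene tip',onz(e,[S2(p) for p in [(298,110),(296,133),(210,107),(208,131)]],3))
show('handle scene',onz(e,[S2(p) for p in [(116,97),(208,98)]],24))
for n,a,b in [('1',(99,214),(634,319)),('2',(256,208),(490,302)),('3',(70,385),(642,194)),('4',(252,370),(489,181))]:
    show('cart'+n,np.r_[onz(d,[T2(a)],44),onz(e,[S2(b)],44)])
show('bottle cap',np.r_[onz(d,[(193,153)],170),onz(e,[(478,342)],170)])
E
python3 m.py
```

```text
cover top cam TL TR BR BL [[671.3, 85.2, 60.5], [674.8, -114.0, 60.5], [551.8, -115.3, 60.5], [547.7, 83.3, 60.5]]
cover scene nearR, nearL..  [[554.6, -110.2, 60.5], [547.3, 87.7, 60.5], [676.9, 88.7, 60.5], [681.3, -105.3, 60.5]]
rack top TL TR BR BL [[671.4, -201.0, 45.0], [675.6, -266.7, 45.0], [608.3, -269.8, 45.0], [605.2, -204.7, 45.0]]
rack scene [[614.5, -264.5, 45.0], [605.6, -200.8, 45.0], [674.1, -186.2, 45.0], [683.2, -253.5, 45.0]]
panel top [[565.0, -351.9, 14.0], [569.1, -427.5, 14.0], [420.4, -433.0, 14.0], [417.0, -357.9, 14.0]]
panel scene [[427.2, -423.8, 14.0], [420.0, -352.9, 14.0], [571.7, -346.1, 14.0], [574.5, -419.7, 14.0]]
track ends top [[552.4, -391.4, 14.0]]
track end scene [[551.5, -386.7, 14.0]]
pointer top [[501.6, -369.4, 17.0]]
pointer scene [[499.8, -367.4, 17.0]]
pry blade corners top (tip hi, tip lo, root hi, root lo) [[421.1, 77.5, 3.0], [393.3, 71.7, 3.0], [434.6, 0.8, 3.0], [412.3, -3.3, 3.0]]
handle top end [[445.5, -84.5, 24.0], [424.2, -87.0, 24.0], [431.6, -0.4, 24.0], [409.6, -4.4, 24.0]]
pry scene tip [[398.3, 81.4, 3.0], [424.6, 81.9, 3.0], [408.5, 2.9, 3.0], [435.8, 4.7, 3.0]]
handle scene [[428.2, -79.9, 24.0], [415.3, 0.8, 24.0]]
cart1 [[587.6, 343.9, 44.0], [589.3, 348.1, 44.0]]
cart2 [[590.3, 236.2, 44.0], [593.3, 240.7, 44.0]]
cart3 [[468.7, 358.2, 44.0], [470.3, 362.6, 44.0]]
cart4 [[477.2, 235.5, 44.0], [478.6, 240.3, 44.0]]
bottle cap [[743.2, 243.1, 170.0], [750.9, 249.3, 170.0]]
```

```bash
cat > go.py <<'E'
import sys
from h import *
# usage: go.py x y z [tool-y-yaw deg mod180]
s=get_state(); Rm=R.from_rotvec(s['orientation']).as_matrix(); p=s['position']
print('t',round(s['t'],2),'p',np.round(p,1),'toolx',np.round(Rm[:,0],3),'tooly',np.round(Rm[:,1],3),'z',np.round(Rm[:,2],3),'F',np.round(s['contact_force'],1),'open',round(s['opening'],3),'j6',round(s['joints'][5],2))
if len(sys.argv)>3:
    T=np.array([float(v) for v in sys.argv[1:4]])
    print('shift tool (m):',np.round(Rm.T@(T-p)/1000,4))
if len(sys.argv)>4:
    a=np.radians(float(sys.argv[4])); y=np.array([np.cos(a),np.sin(a),0])
    if y@Rm[:,1]<0: y=-y
    if len(sys.argv)>5: y=-y
    z=np.array([0,0,-1.]); M=np.c_[np.cross(y,z),y,z]
    print('turn (tool rotvec):',np.round(R.from_matrix(Rm.T@M).as_rotvec(),4))
    print('shift after turn:',np.round(M.T@(T-p)/1000,4))
E
python3 - <<'E'
import station; print([n for n in dir(station) if n[0]!='_']); print(getattr(station,'grip_depth',None))
E
python3 go.py 426 -27 150 -170
```

```text
['Unreachable', 'get_image', 'get_state', 'grip_depth', 'sign_off']
18.700000000000003
t 0.3 p [188.9 543.  231.1] toolx [-0.944  0.329  0.   ] tooly [ 0.329  0.944 -0.   ] z [-0. -0. -1.] F [ 0.7  0.3 -0.8] open 1.001 j6 -0.13
shift tool (m): [-0.4112 -0.4604  0.0812]
turn (tool rotvec): [-4.0000e-04  1.0000e-04  1.0615e+00]
shift after turn: [-0.6025  0.1345  0.0811]
```

```bash
python3 -m pendant '[[0,0,0.133,0,0,0,1],[0,0,0.133,0,0,0,1],[0,0,0.133,0,0,0,1],[0,0,0.133,0,0,0,1],[0,0,0.133,0,0,0,1],[0,0,0.133,0,0,0,1],[0,0,0.133,0,0,0,1],[0,0,0.13,0,0,0,1]]'; python3 go.py 424 -27 130 10
python3 - <<'E'
# finer rack + pry measurement
from h import *
d=get_image('top');e=get_image('scene')
for n,D in(('top',d),('scene',e)):
    hsv=cv2.cvtColor(D['image'],cv2.COLOR_RGB2HSV)
    for q in ([(374,203),(372,198),(390,230),(300,256)] if n=='top' else [(238,285),(242,280),(245,303),(210,250)]): print(n,q,hsv[q[1],q[0]],D['image'][q[1],q[0]])
E
```

```text
t: 1.1
position: [188.9, 543.0, 231.2]
orientation: [2.025, 2.401, -0.0]
contact_force: [0.7, -0.1, -0.0]
opening: 1.001
t 1.1 p [188.9 543.  231.2] toolx [-0.169  0.986 -0.   ] tooly [ 0.986  0.169 -0.   ] z [-0. -0. -1.] F [ 0.7 -0.1 -0. ] open 1.001 j6 0.93
shift tool (m): [-0.6015  0.1356  0.1013]
turn (tool rotvec): [-0.0001  0.0002 -0.005 ]
shift after turn: [-0.6022  0.1325  0.1012]
top (374, 203) [150   7 105] [105 102 105]
top (372, 198) [150   7 109] [109 106 109]
top (390, 230) [ 45  19 108] [104 108 100]
top (300, 256) [ 43  16 111] [108 111 104]
scene (238, 285) [150   7 108] [108 105 108]
scene (242, 280) [165   9 113] [113 109 111]
scene (245, 303) [ 8 12 83] [83 80 79]
scene (210, 250) [ 40  21 108] [105 108  99]
```

```bash
python3 -m pendant '[[0,0,0,-0.04,0.009,0.005,1],[0,0,0,-0.04,0.009,0.005,1],[0,0,0,-0.04,0.009,0.005,1],[0,0,0,-0.04,0.009,0.005,1],[0,0,0,-0.04,0.009,0.005,1],[0,0,0,-0.04,0.009,0.005,1],[0,0,0,-0.04,0.009,0.005,1],[0,0,0,-0.04,0.009,0.005,1],[0,0,0,-0.04,0.009,0.005,1],[0,0,0,-0.04,0.009,0.005,1]]'; python3 -m pendant '[[0,0,0,-0.04,0.009,0.01,1],[0,0,0,-0.04,0.009,0.01,1],[0,0,0,-0.04,0.009,0.01,1],[0,0,0,-0.04,0.009,0.01,1],[0,0,0,-0.04,0.009,0.01,1],[0,0,0,0,0,0,1]]';python3 go.py 424 -27 60 10
python3 - <<'E'
from h import *
z=np.load('i0.npz'); d=get_image('top');e=get_image('scene')
for n,im,D,box in(('top',z['t'],d,(355,180,395,225)),('scene',z['s'],e,(210,262,265,312))):
    a=cv2.GaussianBlur(im,(3,3),0).astype(int); x0,y0,x1,y1=box
    m=np.zeros(im.shape[:2],np.uint8); 
    k=(a[...,0]+a[...,2]-2*a[...,1]>=1)&(a[...,0]>92 if n=='scene' else a[...,0]>80); m[y0:y1,x0:x1]=k[y0:y1,x0:x1]*255
    c=max(cv2.findContours(m,cv2.RETR_EXTERNAL,cv2.CHAIN_APPROX_NONE)[0],key=cv2.contourArea)
    W=onz(D,c[:,0,:].astype(float),45)[:,:2].astype(np.float32)
    print(n,cv2.minAreaRect(W))
    # pry handle
    m2=np.zeros(im.shape[:2],np.uint8); b=(285,265,325,295) if n=='top' else(315,220,360,242)
    m2[b[1]:b[3],b[0]:b[2]]=(a.max(2)<50)[b[1]:b[3],b[0]:b[2]]*255
    c=max(cv2.findContours(m2,cv2.RETR_EXTERNAL,cv2.CHAIN_APPROX_NONE)[0],key=cv2.contourArea)
    W=onz(D,c[:,0,:].astype(float),24)[:,:2].astype(np.float32); print(' handle',cv2.minAreaRect(W))
    save(d['image'],'t_a.png');save(e['image'],'s_a.png')
E
```

```text
t: 2.2
position: [347.4, 163.3, 181.3]
orientation: [2.013, 2.412, 0.001]
contact_force: [2.2, 0.8, 0.3]
opening: 0.998
t: 2.8
position: [427.0, -27.8, 130.1]
orientation: [-2.017, -2.407, 0.002]
contact_force: [-1.1, -0.8, 0.0]
opening: 0.998
t 2.8 p [427.  -27.8 130.1] toolx [-0.175  0.985 -0.   ] tooly [ 0.985  0.175 -0.002] z [-0.002 -0.001 -1.   ] F [-1.1 -0.8  0. ] open 0.998 j6 -0.42
shift tool (m): [ 0.0014 -0.0026  0.0701]
turn (tool rotvec): [-0.0017  0.0003  0.0011]
shift after turn: [ 0.0013 -0.0028  0.0701]
top ((638.14990234375, -232.8513641357422), (70.84611511230469, 66.9117660522461), 7.575717926025391)
 handle ((428.78466796875, -42.24555969238281), (19.951440811157227, 80.77613067626953), 9.571358680725098)
scene ((646.2552490234375, -231.1710968017578), (77.74908447265625, 64.52276611328125), 8.31253719329834)
 handle ((437.9122009277344, -37.89140701293945), (31.290328979492188, 81.4444351196289), 9.877172470092773)
```

View pics/s_a.png

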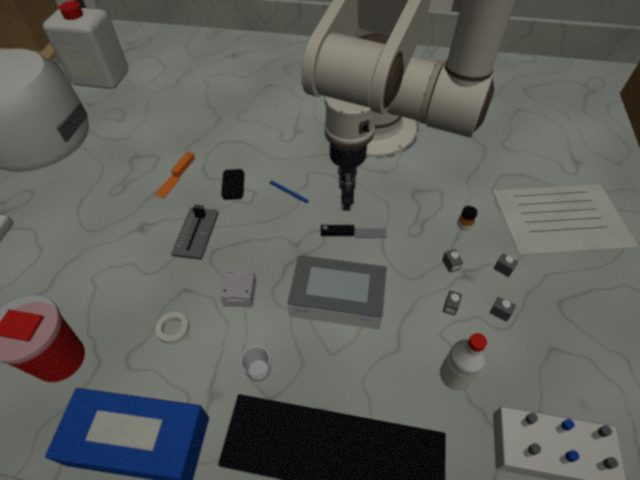

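View pics/t_a.png

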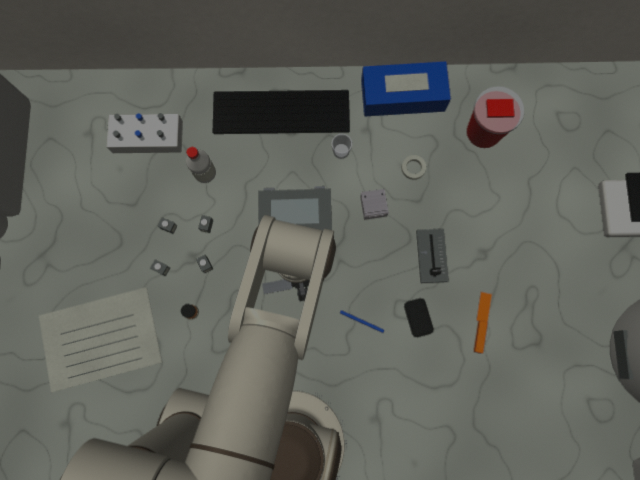

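```bash
python3 - <<'E'
from h import *
s=get_state()
for n in('top','scene'):
    d=get_image(n); print(n,proj(d,s['position']),proj(d,[[426,-27,24],[434,-84,24]]))
    u,v=proj(d,s['position'])[0].astype(int); 
    im=d['image'][v-40:v+60,u-60:u+60].copy(); im=np.clip(im.astype(float)*2,0,255).astype(np.uint8); im=cv2.resize(im,None,fx=5,fy=5,interpolation=cv2.INTER_CUBIC); cv2.circle(im,(300,200),4,(255,0,0),1); save(im,'f_'+n+'.png')
E
```

```text
top [[297.66715197 274.9054582 ]] [[300.25545331 280.88739814]
 [321.10843931 277.68723553]]
scene [[345.24559365 197.89566005]] [[342.58825436 226.81604061]
 [319.37805373 226.22526918]]
```

View pics/f_scene.png

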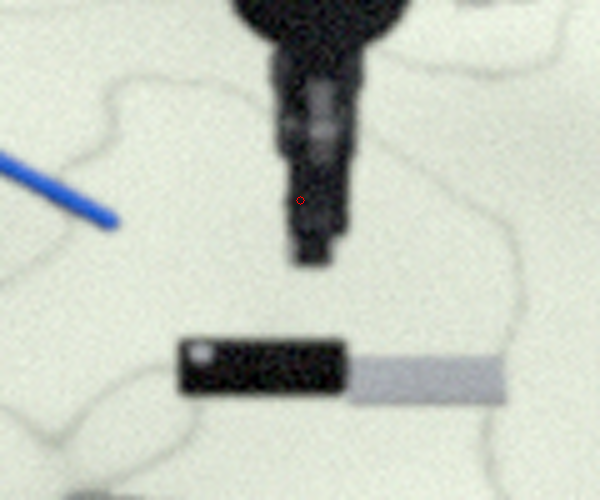

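View pics/f_top.png

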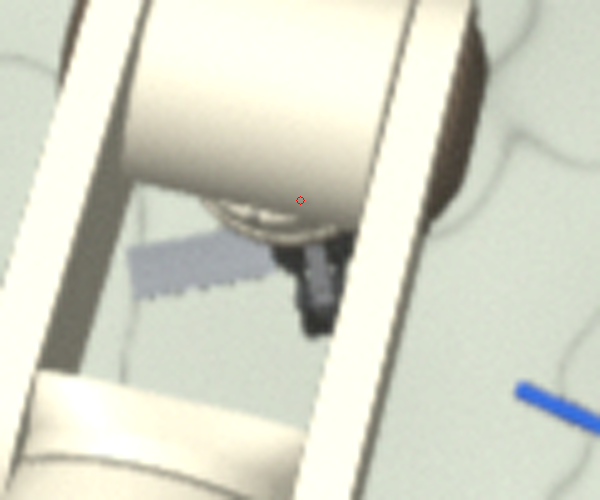

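```bash
python3 -m pendant '[[0,0,0,0,-0.001,0.035,1],[0,0,0,0,0,0.035,1],[0,0,0,0,0,0.03,1],[0,0,0,0,0,0.02,1],[0,0,0,0,0,0.007,1],[0,0,0,0,0,0,1],[0,0,0,0,0,0,1]]'; python3 go.py 426 -28 3 10
```

```text
t: 3.7
position: [426.0, -24.2, 5.4]
orientation: [2.017, 2.407, 0.001]
contact_force: [0.4, 0.2, 0.7]
opening: 1.0
t 3.7 p [426.  -24.2   5.4] toolx [-0.175  0.985 -0.001] tooly [0.985 0.175 0.001] z [ 0.001 -0.    -1.   ] F [0.4 0.2 0.7] open 1.0 j6 -0.41
shift tool (m): [-0.0037 -0.0006  0.0024]
turn (tool rotvec): [0.0013 0.0006 0.0016]
shift after turn: [-0.0037 -0.0006  0.0024]
```

```bash
python3 -m pendant '[[0,0,0,-0.004,0,0.0015,1],[0,0,0,0,0,0,1],[0,0,0,0,0,0,-1],[0,0,0,0,0,0,-1],[0,0,0,0,0,0,-1],[0,0,0,0,0,0,-1],[0,0,0,0,0,0,-1],[0,0,0,0,0,0,-1],[0,0,0,0,0,0,-1],[0,0,0,0,0,0,-1]]'; python3 go.py 426 -28 3 10;  python3 -m pendant '[[0,0,0,0,0,-0.02,-1],[0,0,0,0,0,-0.03,-1],[0,0,0,0,0,-0.03,-1],[0,0,0,0,0,0,-1],[0,0,0,0,0,0,-1]]'; python3 go.py 426 -28 60 -90
python3 - <<'E'
from h import *
for n,b in(('top',(230,230,350,330)),('scene',(290,180,410,280))):
    d=get_image(n); im=np.clip(d['image'][b[1]:b[3],b[0]:b[2]].astype(float)*1.7,0,255).astype(np.uint8); save(cv2.resize(im,None,fx=5,fy=5,interpolation=cv2.INTER_CUBIC),'g_'+n+'.png')
E
```

```text
t: 4.7
position: [426.3, -28.5, 3.1]
orientation: [2.018, 2.407, 0.0]
contact_force: [-0.9, -0.6, 5.7]
opening: 0.243
t 4.7 p [426.3 -28.5   3.1] toolx [-0.174  0.985 -0.   ] tooly [0.985 0.174 0.001] z [ 0.001 -0.    -1.   ] F [-0.9 -0.6  5.7] open 0.243 j6 -0.42
shift tool (m): [ 0.0005 -0.0002  0.0001]
turn (tool rotvec): [0.0006 0.0003 0.0005]
shift after turn: [ 0.0005 -0.0002  0.0001]
t: 5.2
position: [426.1, -28.4, 82.8]
orientation: [2.018, 2.407, 0.0]
contact_force: [-0.1, -0.0, -1.9]
opening: 0.241
t 5.2 p [426.1 -28.4  82.8] toolx [-0.174  0.985 -0.   ] tooly [0.985 0.174 0.001] z [ 0.001 -0.    -1.   ] F [-0.1 -0.  -1.9] open 0.241 j6 -0.42
shift tool (m): [ 0.0004 -0.      0.0228]
turn (tool rotvec): [ 3.0000e-04  7.0000e-04 -1.3958e+00]
shift after turn: [0.0001 0.0004 0.0228]
```

View pics/g_scene.png

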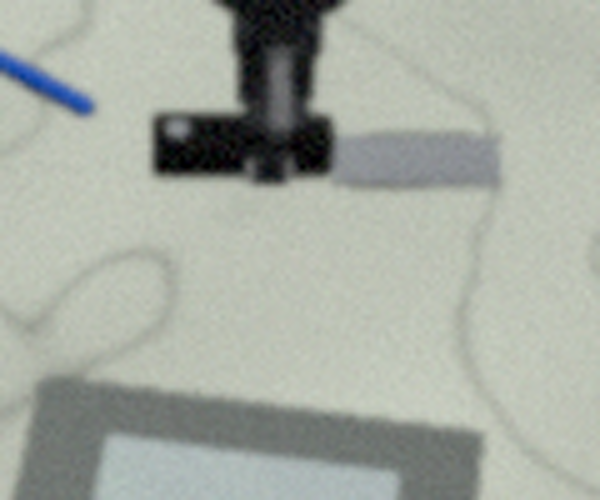

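View pics/g_top.png

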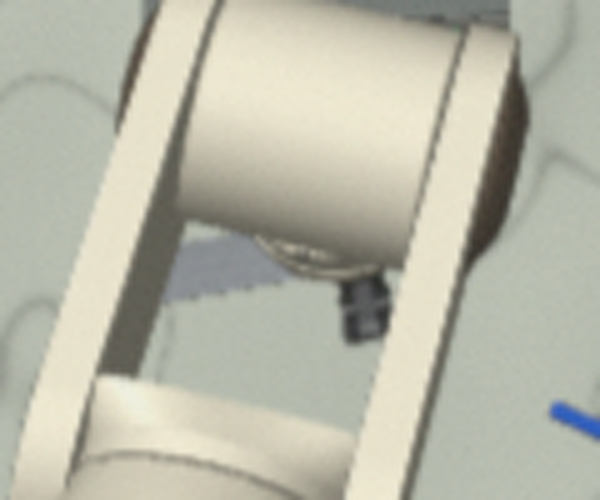

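```bash
python3 -m pendant '[[0,0,0.143,0,0,0,-1],[0,0,0.143,0,0,0,-1],[0,0,0.143,0,0,0,-1],[0,0,0.143,0,0,0,-1],[0,0,0.143,0,0,0,-1],[0,0,0.143,0,0,0,-1],[0,0,0.143,0,0,0,-1],[0,0,0.143,0,0,0,-1],[0,0,0.143,0,0,0,-1],[0,0,0.143,0,0,0,-1]]';python3 -m pendant '[[0,0,0.143,0,0,0,-1],[0,0,0.149,0,0,0,-1],[0,0,0,-0.01,0,0,-1],[0,0,0,0,0,0,-1],[0,0,0,0,0,0,-1]]'; python3 go.py 425 -15 50 -89
python3 - <<'E'
from h import *
for n,b in(('top',(230,180,350,280)),('scene',(280,210,400,310))):
    d=get_image(n); im=np.clip(d['image'][b[1]:b[3],b[0]:b[2]].astype(float)*1.7,0,255).astype(np.uint8); save(cv2.resize(im,None,fx=5,fy=5,interpolation=cv2.INTER_CUBIC),'g2_'+n+'.png')
E
```

```text
t: 6.3
position: [425.4, -28.3, 81.6]
orientation: [-3.103, -0.485, 0.003]
contact_force: [0.6, 0.5, -0.1]
opening: 0.243
t: 6.8
position: [415.6, -28.6, 82.5]
orientation: [3.141, 0.043, -0.001]
contact_force: [-0.2, 0.4, -0.6]
opening: 0.244
t 6.8 p [415.6 -28.6  82.5] toolx [ 1.     0.028 -0.   ] tooly [ 0.028 -1.    -0.   ] z [-0. -0. -1.] F [-0.2  0.4 -0.6] open 0.244 j6 1.29
shift tool (m): [ 0.0098 -0.0134  0.0325]
turn (tool rotvec): [-0.      0.0005  0.0101]
shift after turn: [ 0.0096 -0.0135  0.0325]
```

View pics/g2_scene.png

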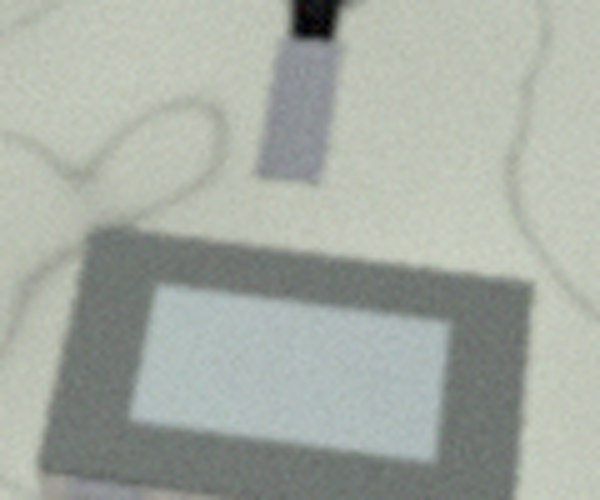

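View pics/g2_top.png

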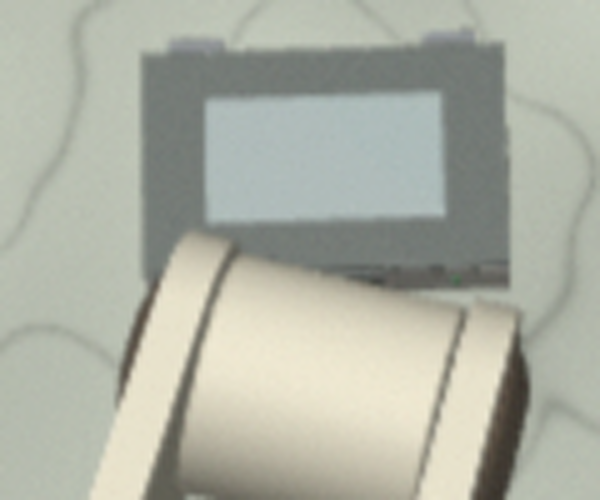

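```bash
python3 - <<'E'
from h import *
e=get_image('scene'); f=lambda p:np.array(p)/5.0+[280,210]
print(onz(e,[f((258,179)),f((320,184))],82.5).round(1))
print(onz(e,[f((88,228)),f((533,283))],60.5).round(1))
E
```

```text
[[530.1 -38.8  82.5]
 [528.1 -11.1  82.5]]
[[ 554.6 -112.4   60.5]
 [ 549.6   88.3   60.5]]
```

```bash
python3 -m pendant '[[0,0,0,0,-0.012,0.015,-1],[0,0,0,0,0,0.0175,-1],[0,0,0,0.008,0,0,-1],[0,0,0,0,0,0,-1],[0,0,0,0,0,0,-1]]'; python3 go.py 462 -15 50; python3 -m pendant '[[0,0,0,0.01,0,0,-1],[0,0,0,0.01,0,0,-1],[0,0,0,0.01,0,0,-1],[0,0,0,0,0,0,-1]]';  python3 go.py 462 -15 50
python3 - <<'E'
from h import *
for n,b in(('scene',(280,210,400,310)),):
    d=get_image(n); im=np.clip(d['image'][b[1]:b[3],b[0]:b[2]].astype(float)*1.7,0,255).astype(np.uint8); save(cv2.resize(im,None,fx=5,fy=5,interpolation=cv2.INTER_CUBIC),'g3_'+n+'.png')
E
```

```text
t: 7.45
position: [424.4, -16.7, 51.0]
orientation: [3.141, 0.038, 0.001]
contact_force: [0.5, 0.1, -1.5]
opening: 0.241
t 7.45 p [424.4 -16.7  51. ] toolx [1.    0.024 0.001] tooly [ 0.024 -1.     0.   ] z [ 0.001 -0.    -1.   ] F [ 0.5  0.1 -1.5] open 0.241 j6 1.33
shift tool (m): [ 0.0376 -0.0008  0.0011]
t: 7.85
position: [455.1, -15.8, 50.4]
orientation: [3.141, 0.038, 0.001]
contact_force: [-1.0, 0.7, -0.4]
opening: 0.242
t 7.85 p [455.1 -15.8  50.4] toolx [1.    0.024 0.   ] tooly [ 0.024 -1.     0.   ] z [ 0. -0. -1.] F [-1.   0.7 -0.4] open 0.242 j6 1.34
shift tool (m): [ 0.0069 -0.0007  0.0004]
```

View pics/g3_scene.png

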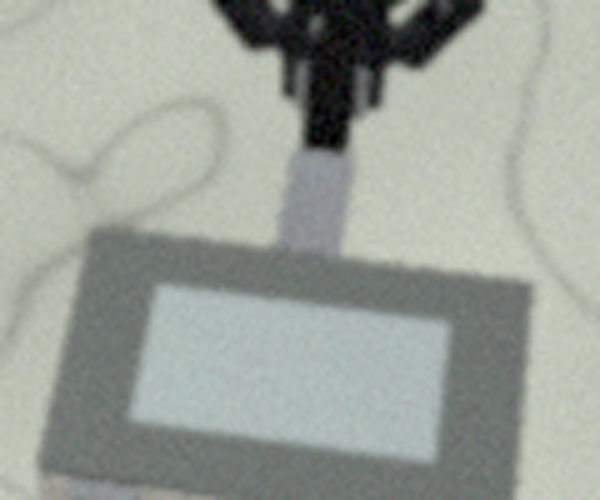

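```bash
python3 -m pendant '[[0,0,0,0.01,0,0,-1],[0,0,0,0.006,0,0,-1],[0,0,0,0,0,0,-1]]'; python3 -m pendant '[[0,0,0,0,0,-0.006,-1],[0,0,0,0,0,-0.006,-1],[0,0,0,0,0,-0.006,-1],[0,0,0,0,0,-0.006,-1],[0,0,0,0,0,0,-1]]'; python3 go.py 462 -15 50
python3 - <<'E'
from h import *
for n,b in(('scene',(280,190,400,310)),):
    d=get_image(n); im=np.clip(d['image'][b[1]:b[3],b[0]:b[2]].astype(float)*1.7,0,255).astype(np.uint8); save(cv2.resize(im,None,fx=5,fy=5,interpolation=cv2.INTER_CUBIC),'g4_'+n+'.png')
E
```

```text
t: 8.2
position: [470.5, -15.4, 50.3]
orientation: [3.141, 0.038, 0.0]
contact_force: [-0.0, 0.2, -0.8]
opening: 0.245
t: 8.7
position: [469.9, -15.4, 75.3]
orientation: [3.141, 0.037, 0.001]
contact_force: [-1.3, -0.0, -2.8]
opening: 0.241
t 8.7 p [469.9 -15.4  75.3] toolx [1.    0.024 0.001] tooly [ 0.024 -1.     0.   ] z [ 0.001 -0.    -1.   ] F [-1.3 -0.  -2.8] open 0.241 j6 1.35
shift tool (m): [-0.0079 -0.0006  0.0253]
```

View pics/g4_scene.png

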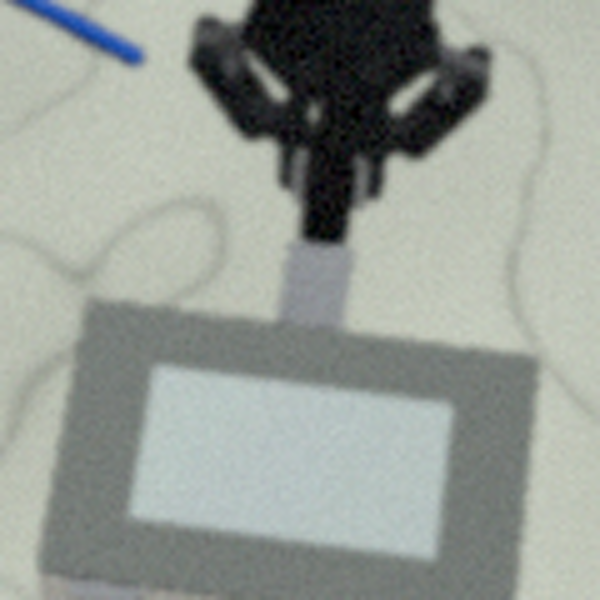

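```bash
python3 -m pendant '[[0,0,0,0.002,0,-0.007,-1],[0,0,0,0.003,0,-0.007,-1],[0,0,0,0.003,0,-0.006,-1],[0,0,0,0.004,0,-0.006,-1],[0,0,0,0.006,0,-0.008,-1],[0,0,0,0.006,0,-0.008,-1],[0,0,0,0.006,0,-0.007,-1],[0,0,0,0,0,0,-1]]'; python3 go.py 462 -15 50
python3 - <<'E'
from h import *
for n,b in(('scene',(270,170,410,320)),):
    d=get_image(n); im=np.clip(d['image'][b[1]:b[3],b[0]:b[2]].astype(float)*1.7,0,255).astype(np.uint8); save(cv2.resize(im,None,fx=4,fy=4,interpolation=cv2.INTER_CUBIC),'g5_'+n+'.png')
E
```

```text
t: 9.55
position: [501.1, -14.8, 124.5]
orientation: [3.141, 0.037, 0.003]
contact_force: [-0.6, 0.4, -1.7]
opening: 0.241
t 9.55 p [501.1 -14.8 124.5] toolx [1.    0.024 0.002] tooly [ 0.024 -1.     0.   ] z [ 0.002 -0.    -1.   ] F [-0.6  0.4 -1.7] open 0.241 j6 1.36
shift tool (m): [-0.0393 -0.0007  0.0744]
```

View pics/g5_scene.png

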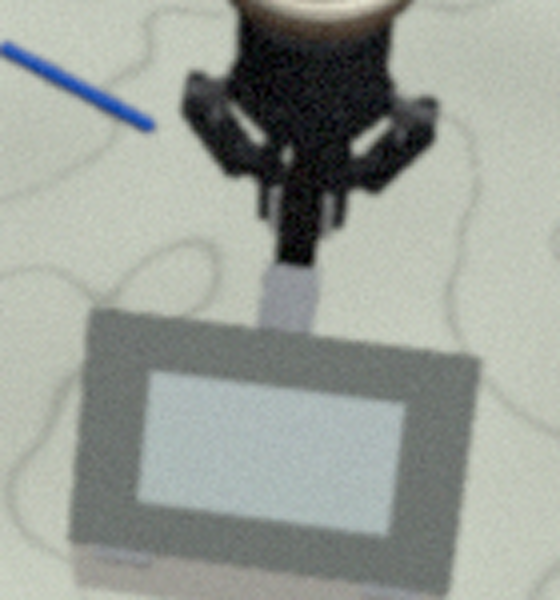

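```bash
python3 -m pendant '[[0,0,0,0.008,0,-0.006,-1],[0,0,0,0.008,0,-0.006,-1],[0,0,0,0.008,0,-0.005,-1],[0,0,0,0.009,0,-0.004,-1],[0,0,0,0.009,0,-0.003,-1],[0,0,0,0.01,0,-0.002,-1],[0,0,0,0.009,0,0,-1],[0,0,0,0,0,0,-1],[0,0,0,0,0,0,-1]]'; python3 go.py 462 -15 50
python3 - <<'E'
from h import *
for n,b in(('scene',(270,170,410,320)),):
    d=get_image(n); im=np.clip(d['image'][b[1]:b[3],b[0]:b[2]].astype(float)*1.7,0,255).astype(np.uint8); save(cv2.resize(im,None,fx=4,fy=4,interpolation=cv2.INTER_CUBIC),'g6_'+n+'.png')
E
```

```text
t: 10.5
position: [560.9, -13.1, 149.1]
orientation: [-3.141, -0.037, 0.0]
contact_force: [0.1, -0.4, -1.7]
opening: 0.244
t 10.5 p [560.9 -13.1 149.1] toolx [ 1.     0.024 -0.   ] tooly [ 0.024 -1.    -0.   ] z [-0.  0. -1.] F [ 0.1 -0.4 -1.7] open 0.244 j6 1.39
shift tool (m): [-0.0989 -0.0005  0.0991]
```

View pics/g6_scene.png

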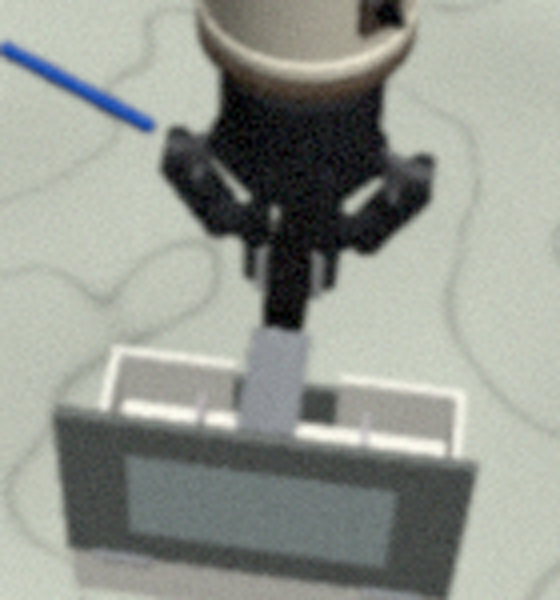

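```bash
cat > cov.py <<'E'
from h import *
def ang(e,pl,pr):
    # front-edge corner pixels of the outer surface -> angle, by ray vs hinge circle in xz
    for p in(pl,pr):
        C,D=ray(e,[p]);D=D[0]
        l=np.linspace(400,1600,200001)[:,None]; P=C+l*D
        dx=677-P[:,0]; dz=P[:,2]-54.5; f=np.hypot(dx,dz)-126.1
        k=np.where(np.diff(np.sign(f)))[0]
        for i in k: print('pt',P[i].round(1),'theta',round(np.arctan2(dz[i],dx[i])-np.arctan2(6,126),3))
if __name__=='__main__':
    import sys
    a=[float(v) for v in sys.argv[1:]]; ang(get_image('scene'),a[:2],a[2:])
E
python3 cov.py 284.5 272 389.3 286.3
```

```text
pt [ 676.3 -106.8  180.6] theta 1.517
pt [ 564.4 -145.    -2.2] theta -0.514
pt [673.2  90.  180.5] theta 1.493
pt [562.7 102.5   1.3] theta -0.483
```

```bash
python3 -m pendant '[[0,0,0,-0.02,0,0,-1],[0,0,0,-0.03,0,0,-1],[0,0,0,-0.03,0,0,-1],[0,0,0,-0.03,0,0,-1],[0,0,0,-0.03,0,0,-1],[0,0,0,0,0,0,-1]]'; python3 go.py 470 -245 100
python3 - <<'E'
from h import *
for n,b in(('top',(355,180,415,225)),('scene',(205,250,285,310))):
    d=get_image(n); im=np.clip(d['image'][b[1]:b[3],b[0]:b[2]].astype(float)*1.7,0,255).astype(np.uint8); save(cv2.resize(im,None,fx=10,fy=10,interpolation=cv2.INTER_CUBIC),'r_'+n+'.png')
E

```

```text
t: 11.2
position: [418.2, -16.4, 149.6]
orientation: [3.141, 0.037, 0.001]
contact_force: [0.2, -0.1, -0.8]
opening: 0.244
t 11.2 p [418.2 -16.4 149.6] toolx [1.    0.024 0.   ] tooly [ 0.024 -1.     0.   ] z [ 0. -0. -1.] F [ 0.2 -0.1 -0.8] open 0.244 j6 1.32
shift tool (m): [0.0464 0.2298 0.0497]
```

View pics/r_top.png

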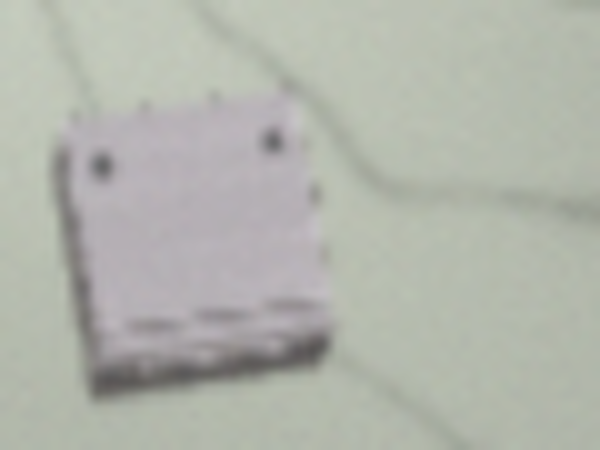

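View pics/r_scene.png

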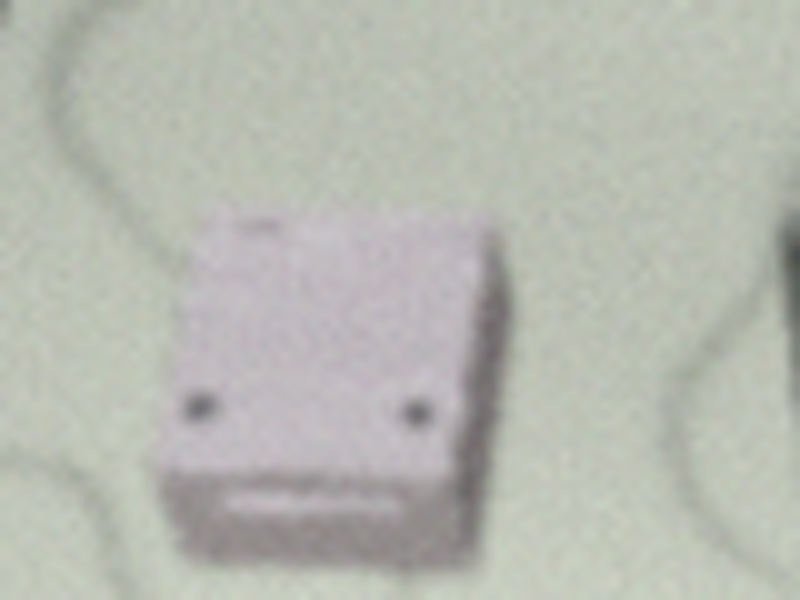

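```bash
python3 - <<'E'
from h import *
d=get_image('top');e=get_image('scene')
T=lambda p:np.array(p)/10+[355,180]; S=lambda p:np.array(p)/10+[205,250]
def yw(n,D,a,b,z):
    P=onz(D,[a,b],z); v=P[0]-P[1]; print(n,P.round(1).tolist(),'yaw',round(np.arctan2(-v[0],v[1]) if abs(v[1])>abs(v[0]) else np.arctan2(v[1],v[0]),3))
yw('holes T',d,T((102,165)),T((272,141)),45)
yw('far edge T',d,T((65,125)),T((300,98)),45)
yw('near edge T',d,T((98,338)),T((325,310)),45)
yw('left T',d,T((72,150)),T((98,340)),45)
yw('right T',d,T((302,110)),T((328,310)),45)
yw('bottom T',d,T((97,390)),T((328,355)),0)
yw('holes S',e,S((417,412)),S((200,407)),45)
yw('far S',e,S((450,472)),S((160,472)),45)
yw('near S',e,S((490,212)),S((200,212)),45)
yw('right S',e,S((455,470)),S((490,215)),45)
yw('left S',e,S((165,465)),S((205,215)),45)
E
```

```text
holes T [[656.5, -209.5, 45.0], [662.7, -256.8, 45.0]] yaw 0.13
far edge T [[668.2, -199.5, 45.0], [675.0, -265.1, 45.0]] yaw 0.104
near edge T [[606.9, -206.9, 45.0], [614.0, -269.7, 45.0]] yaw 0.112
left T [[661.0, -201.3, 45.0], [606.4, -206.9, 45.0]] yaw 0.103
right T [[671.6, -265.5, 45.0], [614.0, -270.6, 45.0]] yaw 0.088
bottom T [[603.5, -209.6, 0.0], [612.8, -275.4, 0.0]] yaw 0.14
holes S [[656.1, -205.7, 45.0], [663.2, -252.9, 45.0]] yaw 0.149
far S [[669.3, -194.5, 45.0], [680.4, -256.6, 45.0]] yaw 0.176
near S [[603.1, -203.5, 45.0], [614.5, -268.2, 45.0]] yaw 0.174
right S [[668.7, -193.6, 45.0], [603.9, -203.3, 45.0]] yaw 0.148
left S [[678.5, -256.1, 45.0], [615.1, -266.8, 45.0]] yaw 0.168
```

```bash
python3 -m pendant '[[0,0,-0.111,0,0,0,-1],[0,0,0,0,0,0,-1]]'; python3 go.py 475 -256 70 -82.27
```

```text
t: 11.6
position: [421.2, -16.5, 149.2]
orientation: [-3.134, -0.215, 0.001]
contact_force: [0.4, 0.3, -1.7]
opening: 0.245
t 11.6 p [421.2 -16.5 149.2] toolx [ 0.991  0.137 -0.   ] tooly [ 0.137 -0.991 -0.   ] z [-0.  0. -1.] F [ 0.4  0.3 -1.7] open 0.245 j6 1.21
shift tool (m): [0.0205 0.2446 0.0791]
turn (tool rotvec): [-0.0001  0.0004  0.0023]
shift after turn: [0.0211 0.2445 0.0792]
```

```bash
python3 -m pendant '[[0,0,0,0,0.03,0,-1],[0,0,0,0,0.04,0,-1],[0,0,0,0,0.04,0,-1],[0,0,0,0,0.04,0.01,-1],[0,0,0,0.01,0.04,0.02,-1],[0,0,0,0.01,0.035,0.02,-1],[0,0,0,0,0.019,0.029,-1],[0,0,0,0,0,0,-1],[0,0,0,0,0,0,-1]]'; python3 go.py 475 -256 40 -82.27
python3 - <<'E'
from h import *
for n,b in(('top',(330,180,450,270)),('scene',(180,210,300,310))):
    d=get_image(n); im=np.clip(d['image'][b[1]:b[3],b[0]:b[2]].astype(float)*1.7,0,255).astype(np.uint8); save(cv2.resize(im,None,fx=6,fy=6,interpolation=cv2.INTER_CUBIC),'r2_'+n+'.png')
E

```

```text
t: 12.5
position: [473.3, -255.6, 69.7]
orientation: [-3.133, -0.207, 0.002]
contact_force: [0.4, -0.4, -0.6]
opening: 0.243
t 12.5 p [ 473.3 -255.6   69.7] toolx [ 0.991  0.132 -0.001] tooly [ 0.132 -0.991 -0.001] z [-0.001  0.001 -1.   ] F [ 0.4 -0.4 -0.6] open 0.243 j6 0.8
shift tool (m): [0.0017 0.0007 0.0297]
turn (tool rotvec): [-0.0014  0.0013 -0.0028]
shift after turn: [0.0017 0.0007 0.0297]
```

View pics/r2_top.png

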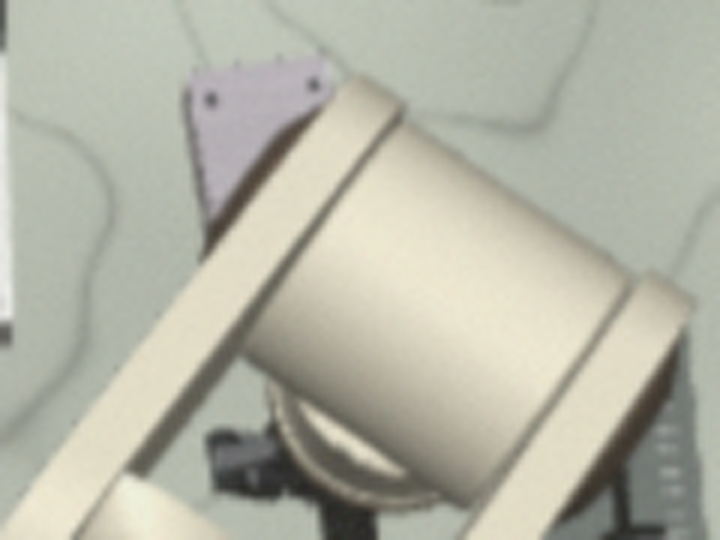

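View pics/r2_scene.png

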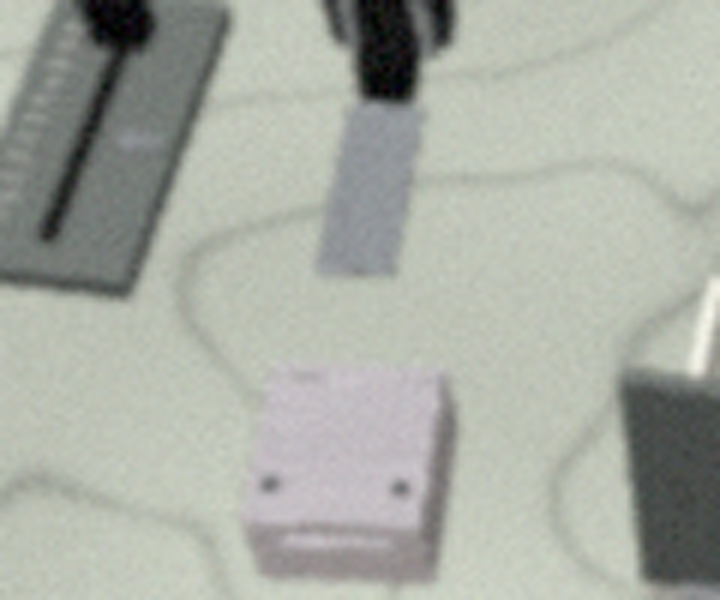

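```bash
python3 - <<'E'
from h import *
e=get_image('scene'); S=lambda p:np.array(p)/6+[180,210]
P=onz(e,[S(p) for p in [(318,273),(395,275),(347,103),(425,108)]],69); print(P.round(1))
t=(P[0]+P[1])/2; r=(P[2]+P[3])/2; print('tip',t,'yaw',np.arctan2((t-r)[1],(t-r)[0]))
H=onz(e,[S((270,484)),S((401,489))],45); print(H, np.arctan2(*( (H[0]-H[1])[[0,1]]*[1,-1])))
h=H.mean(0)
for y in(.12,.135,.15,.165):
    a=np.array([np.cos(y),np.sin(y)]); n=np.array([-a[1],a[0]]); print(y,'lateral',(t[:2]-h[:2])@n,'along',(t[:2]-h[:2])@a)
E
```

```text
[[ 585.2 -254.2   69. ]
 [ 581.1 -225.4   69. ]
 [ 504.9 -266.5   69. ]
 [ 502.  -235.5   69. ]]
tip [ 583.12731558 -239.79116643   69.        ] yaw 0.14005094811729873
[[ 663.162402   -252.97119449   45.        ]
 [ 656.81084263 -205.16787676   45.        ]] 0.13209487776542994
0.12 lateral -1.4435303879941817 along -77.59009355626748
0.135 lateral -0.2795602344630728 along -77.60301697825098
0.15 lateral 0.8844728189414053 along -77.59848004879964
0.165 lateral 2.048306869692963 along -77.57648378870346
```

```bash
python3 -m pendant '[[0,0,0.002,0,0,0.018,-1],[0,0,0,0,0,0.0185,-1],[0,0,0,0,0,0,-1],[0,0,0,0,0,0,-1]]'; python3 go.py 475 -256 33.1;  python3 -m pendant '[[0,0,0,0.01,0,0,-1],[0,0,0,0.008,0,0,-1],[0,0,0,0.006,0,0,-1],[0,0,0,0.006,0,0,-1],[0,0,0,0.006,0,0,-1],[0,0,0,0,0,0,-1]]'; python3 go.py 475 -256 33.1
python3 - <<'E'
from h import *
for n,b in(('scene',(180,210,300,310)),):
    d=get_image(n); im=np.clip(d['image'][b[1]:b[3],b[0]:b[2]].astype(float)*1.7,0,255).astype(np.uint8); save(cv2.resize(im,None,fx=6,fy=6,interpolation=cv2.INTER_CUBIC),'r3_'+n+'.png')
E

```

```text
t: 13.05
position: [473.8, -255.4, 35.0]
orientation: [3.134, 0.209, 0.001]
contact_force: [-1.0, -0.1, -0.5]
opening: 0.243
t 13.05 p [ 473.8 -255.4   35. ] toolx [0.991 0.133 0.001] tooly [ 0.133 -0.991  0.001] z [ 0.001 -0.001 -1.   ] F [-1.  -0.1 -0.5] open 0.243 j6 0.8
shift tool (m): [0.0011 0.0007 0.0019]
t: 13.65
position: [509.7, -250.7, 33.8]
orientation: [3.135, 0.209, 0.0]
contact_force: [-0.4, 0.7, -1.0]
opening: 0.245
t 13.65 p [ 509.7 -250.7   33.8] toolx [0.991 0.133 0.   ] tooly [ 0.133 -0.991  0.   ] z [ 0. -0. -1.] F [-0.4  0.7 -1. ] open 0.245 j6 0.84
shift tool (m): [-0.0351  0.0006  0.0007]
```

View pics/r3_scene.png

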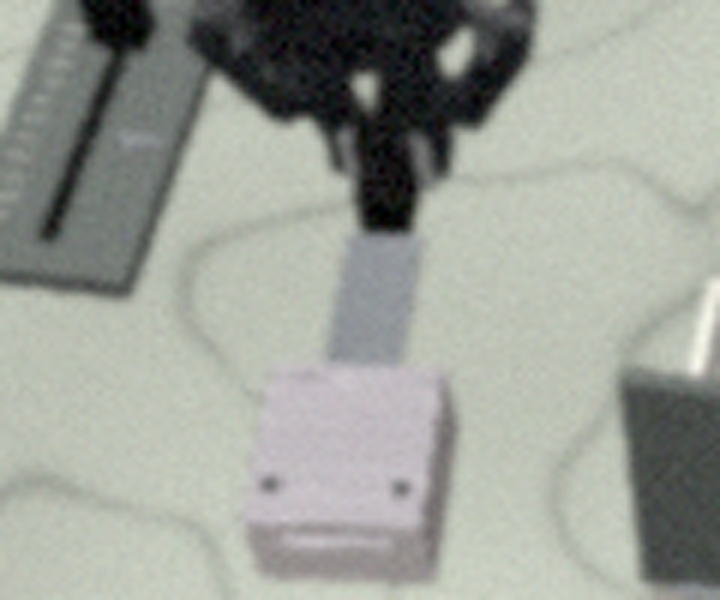

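```bash
python3 -m pendant '[[0,0,0,0.008,0,0,-1],[0,0,0,0.008,0,0,-1],[0,0,0,0.008,0,0,-1],[0,0,0,0,0,0,-1]]'; python3 -m pendant '[[0,0,0,0.008,0,0,-1],[0,0,0,0.008,0,0,-1],[0,0,0,0.008,0,0,-1],[0,0,0,0.008,0,0,-1],[0,0,0,0,0,0,-1]]'; python3 go.py 578 -241 33.1
python3 - <<'E'
from h import *
for n,b in(('scene',(180,210,300,310)),):
    d=get_image(n); im=np.clip(d['image'][b[1]:b[3],b[0]:b[2]].astype(float)*1.7,0,255).astype(np.uint8); save(cv2.resize(im,None,fx=6,fy=6,interpolation=cv2.INTER_CUBIC),'r4_'+n+'.png')
E

```

```text
t: 14.1
position: [533.8, -247.5, 33.8]
orientation: [3.134, 0.209, 0.0]
contact_force: [-0.3, -0.3, -1.8]
opening: 0.245
t: 14.6
position: [565.5, -243.3, 33.7]
orientation: [3.134, 0.209, 0.0]
contact_force: [-0.7, -0.3, -1.0]
opening: 0.246
t 14.6 p [ 565.5 -243.3   33.7] toolx [0.991 0.133 0.   ] tooly [ 0.133 -0.991  0.   ] z [ 0. -0. -1.] F [-0.7 -0.3 -1. ] open 0.246 j6 0.91
shift tool (m): [ 0.0127 -0.0006  0.0006]
```

View pics/r4_scene.png

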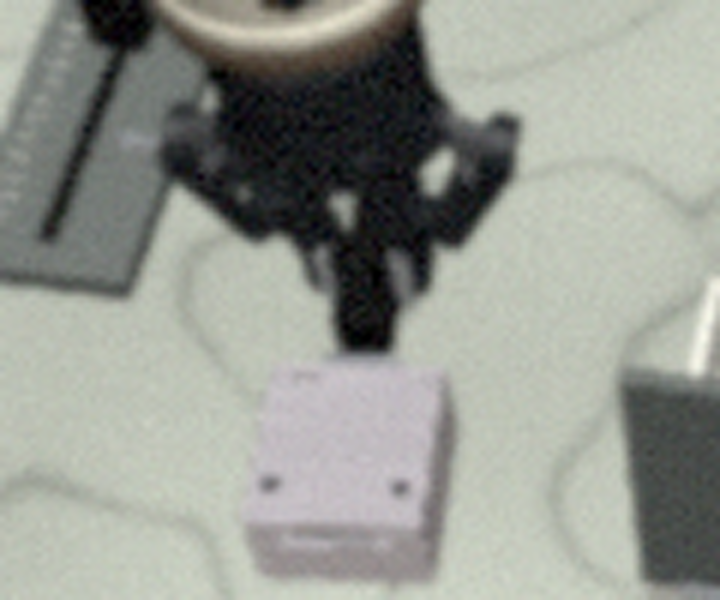

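```bash
python3 -m pendant '[[0,0,0,0.004,0,0,-1],[0,0,0,0.003,0,0,-1],[0,0,0,0,0,0,-1]]'; python3 -m pendant '[[0,0,0,0.002,0,0,-1],[0,0,0,0.002,0,0,-1],[0,0,0,0,0,0,-1]]'
```

```text
t: 14.95
position: [571.8, -242.5, 33.9]
orientation: [3.135, 0.208, 0.0]
contact_force: [-0.0, -0.4, -0.6]
opening: 0.243
t: 15.25
position: [575.3, -242.0, 33.8]
orientation: [3.135, 0.208, -0.001]
contact_force: [-2.5, -0.7, -0.4]
opening: 0.246
```

```bash
python3 -m pendant '[[0,0,0,0,0,0.002,-1],[0,0,0,0,0,0,-1],[0,0,0,0,0,0,0],[0,0,0,0,0,0,0.5],[0,0,0,0,0,0,1],[0,0,0,0,0,0,1],[0,0,0,0,0,0,1],[0,0,0,0,0,0,1]]';python3 -m pendant '[[0,0,0,0,0,-0.02,1],[0,0,0,0,0,-0.04,1],[0,0,0,0,0,-0.04,1],[0,0,0,0,0,-0.04,1],[0,0,0,-0.04,0,-0.02,1],[0,0,0,-0.04,0,0,1],[0,0,0,-0.04,0,0,1],[0,0,0,-0.04,0,0,1],[0,0,0,0,0,0,1]]'; python3 go.py
python3 - <<'E'
from h import *
for n,b in(('scene',(180,210,300,310)),('top',(150,180,390,330))):
    d=get_image(n); im=np.clip(d['image'][b[1]:b[3],b[0]:b[2]].astype(float)*1.7,0,255).astype(np.uint8); f=6 if n=='scene' else 3.3;save(cv2.resize(im,None,fx=f,fy=f,interpolation=cv2.INTER_CUBIC),'r5_'+n+'.png')
E

```

```text
t: 16.05
position: [575.5, -242.0, 31.9]
orientation: [3.135, 0.208, 0.0]
contact_force: [0.6, 0.8, -0.8]
opening: 1.001
t: 16.95
position: [413.8, -263.5, 192.3]
orientation: [3.134, 0.205, -0.0]
contact_force: [1.3, -1.0, -1.0]
opening: 1.0
t 16.95 p [ 413.8 -263.5  192.3] toolx [ 0.991  0.13  -0.   ] tooly [ 0.13  -0.991  0.001] z [-0.    -0.001 -1.   ] F [ 1.3 -1.  -1. ] open 1.0 j6 0.72
```

View pics/r5_scene.png

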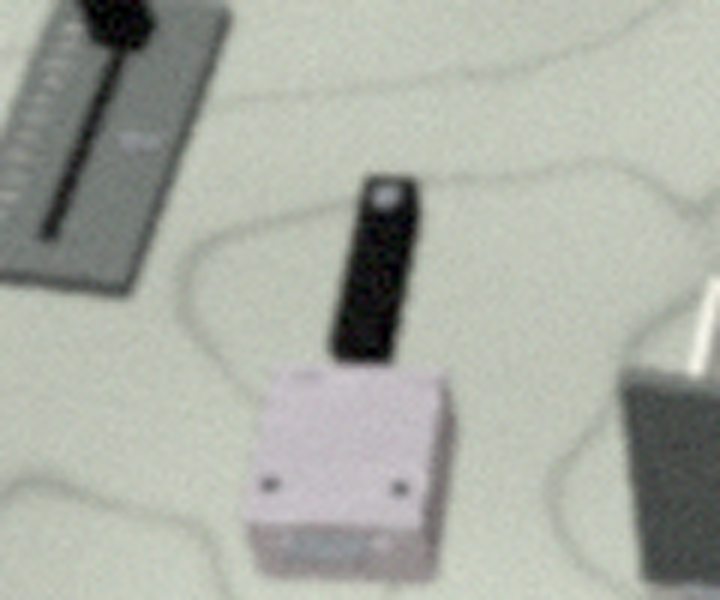

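View pics/r5_top.png

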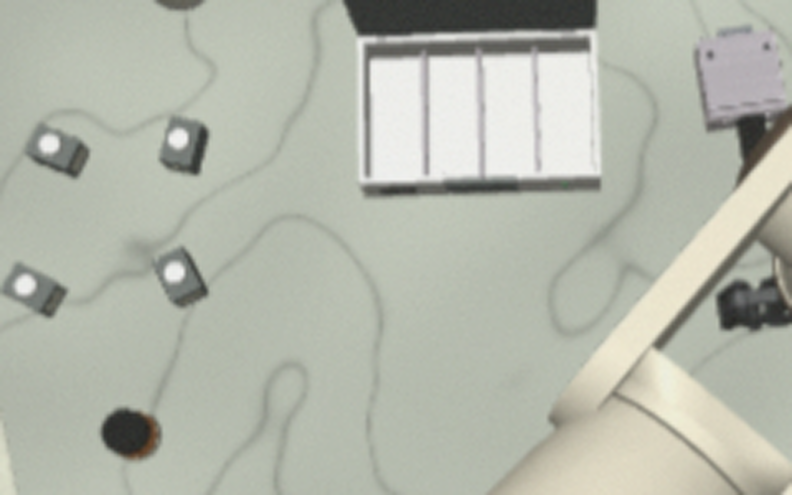

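```bash
cat > carts.py <<'E'
from h import *
import sys
tag=sys.argv[1]
d=get_image('top'); im=d['image']; g=cv2.GaussianBlur(im,(3,3),0).astype(int); m=((g.min(2)>128)).astype(np.uint8)
n,l,st,ce=cv2.connectedComponentsWithStats(m)
tiles=[]
for i in range(1,n):
    x,y,w,h,a=st[i]
    if 12<=a<=60 and max(w,h)<10 and 140<ce[i][0]<260 and 190<ce[i][1]<330:
        P=onz(d,[ce[i]],44)[0]; print(ce[i].round(1),a,P.round(1))
        u,v=ce[i].round().astype(int); c=im[v-14:v+16,u-14:u+16]; c=np.clip(c.astype(float)*1.8,0,255).astype(np.uint8)
        print('  crop origin',u-14,v-14)
        tiles.append(cv2.resize(c,None,fx=13,fy=13,interpolation=cv2.INTER_CUBIC))
while len(tiles)<4: tiles.append(np.zeros((390,390,3),np.uint8))
out=np.vstack([np.hstack(tiles[:2]),np.hstack(tiles[2:4])]); print(out.shape); save(cv2.resize(out,(600,600)),tag+'.png')
E
python3 carts.py c0
```

```text
[203.5 221.5] 12 [591.7 237.6  44. ]
  crop origin 190 208
[202.5 262. ] 12 [478.6 236.9  44. ]
  crop origin 188 248
(780, 780, 3)
```

View pics/c0.png

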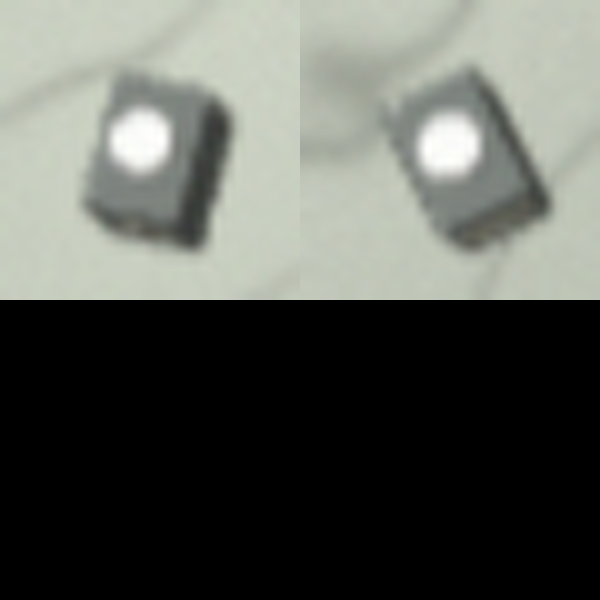

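```bash
sed -i 's/>128/>119/' carts.py; python3 carts.py c1
```

```text
[164.4 223.1] 17 [588.7 344.8  44. ]
  crop origin 150 209
[203.5 221.5] 16 [591.7 237.6  44. ]
  crop origin 190 208
[202.3 262.1] 18 [478.3 237.5  44. ]
  crop origin 188 248
[157. 266.] 21 [469.4 359.6  44. ]
  crop origin 143 252
(780, 780, 3)
```

View pics/c1.png

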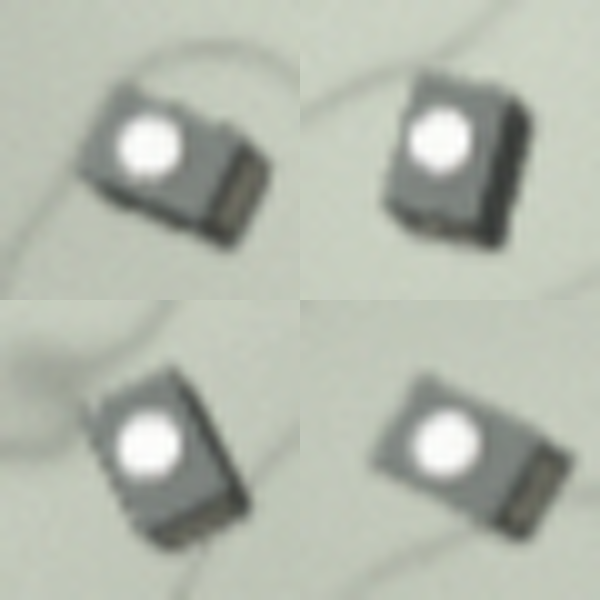

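```bash
python3 - <<'E'
from h import *
d=get_image('top')
L={'c1':[(150,209),((85,172),(207,222)),((125,88),(240,135))],'c2':[(190-30,208),((418,72),(385,205)),((510,95),(480,220))],
'c3':[(188,248-30),((172,370),(232,495)),((95,410),(150,535))],'c4':[(143-30,252-30),((430,375),(545,435)),((378,465),(497,520))]}
for k,(o,*ls) in L.items():
    for a,b in ls:
        P=onz(d,[np.array(a)/10-.45+o,np.array(b)/10-.45+o],36); v=P[1]-P[0]; print(k,P.round(0)[:,:2].tolist(),'long-axis deg',round(np.degrees(np.arctan2(v[1],v[0]))%180,1),np.hypot(*v[:2]).round(1))
# warmer lanes: crop r5_top scale3.3 origin(150,180)
f=lambda p:np.array(p)/3.3-.35+[150,180]
rims=onz(d,[f(p) for p in [(360,38),(598,33),(600,183),(363,190)]],54); print('rim',rims.round(1).tolist(),rims.mean(0))
rib=onz(d,[f(p) for p in [(422,50),(427,173),(478,48),(481,172),(534,46),(538,170)]],26); print('ribs',rib.round(1).tolist())
E
```

```text
c1 [[583.0, 364.0], [569.0, 330.0]] long-axis deg 66.8 37.2
c1 [[607.0, 354.0], [593.0, 322.0]] long-axis deg 66.8 35.2
c2 [[613.0, 246.0], [575.0, 254.0]] long-axis deg 168.1 38.6
c2 [[606.0, 220.0], [571.0, 227.0]] long-axis deg 168.4 36.2
c3 [[501.0, 233.0], [466.0, 216.0]] long-axis deg 26.4 38.9
c3 [[490.0, 254.0], [455.0, 238.0]] long-axis deg 24.8 38.3
c4 [[490.0, 367.0], [473.0, 335.0]] long-axis deg 62.0 36.3
c4 [[465.0, 380.0], [450.0, 347.0]] long-axis deg 64.7 36.5
rim [[673.5, 85.3, 54.0], [675.0, -114.3, 54.0], [546.0, -113.8, 54.0], [542.9, 81.6, 54.0]] [609.35555472 -15.34229971  54.        ]
ribs [[670.7, 35.5, 26.0], [563.0, 31.0, 26.0], [671.8, -12.3, 26.0], [563.2, -14.4, 26.0], [672.9, -60.0, 26.0], [564.3, -62.3, 26.0]]
```

```bash
python3 -m pendant '[[0,0,-0.145,0,0,0,1],[0,0,-0.145,0,0,0,1],[0,0,-0.145,0,0,0,1],[0,0,-0.145,0,0,0,1],[0,0,-0.145,0,0,0,1],[0,0,-0.145,0,0,0,1],[0,0,-0.145,0,0,0,1],[0,0,-0.145,0,0,0,1],[0,0,-0.145,0,0,0,1],[0,0,-0.145,0,0,0,1]]';python3 -m pendant '[[0,0,-0.145,0,0,0,1],[0,0,-0.145,0,0,0,1],[0,0,-0.145,0,0,0,1],[0,0,0,0,0,0,1]]'; python3 go.py 479 238 90 25.5
```

```text
t: 18.2
position: [417.7, -262.9, 191.5]
orientation: [-2.2, -2.242, 0.0]
contact_force: [0.4, -0.2, 1.1]
opening: 1.004
t: 18.6
position: [417.6, -263.0, 191.5]
orientation: [-1.668, -2.661, -0.0]
contact_force: [0.4, -0.6, 0.3]
opening: 1.001
t 18.6 p [ 417.6 -263.   191.5] toolx [-0.436  0.9    0.001] tooly [ 0.9    0.436 -0.   ] z [-0.  0. -1.] F [ 0.4 -0.6  0.3] open 1.001 j6 -1.17
shift tool (m): [0.4241 0.2736 0.1017]
turn (tool rotvec): [-0.0003 -0.0005  0.0058]
shift after turn: [0.4257 0.2711 0.1015]
```

```bash
python3 -m pendant '[[0,0,0,0.03,0.02,0,1],[0,0,0,0.03,0.02,0,1],[0,0,0,0.03,0.02,0,1],[0,0,0,0.03,0.02,0,1],[0,0,0,0.03,0.02,0,1],[0,0,0,0.03,0.02,0,1],[0,0,0,0.03,0.02,0.01,1],[0,0,0,0.03,0.02,0.02,1],[0,0,0,0.03,0.02,0.02,1],[0,0,0,0.03,0.02,0.02,1]]';python3 -m pendant '[[0,0,0,0.03,0.02,0.02,1],[0,0,0,0.03,0.02,0.01,1],[0,0,0,0.03,0.02,0,1],[0,0,0.006,0.034,0.011,0,1],[0,0,0,0,0,0,1],[0,0,0,0,0,0,1]]'; python3 go.py 479 238 8 25.5; python3 carts.py c2
```

```text
t: 19.6
position: [467.8, 95.8, 121.0]
orientation: [1.68, 2.654, 0.0]
contact_force: [0.6, -1.1, 0.9]
opening: 1.001
t: 20.2
position: [477.7, 237.2, 91.3]
orientation: [-1.684, -2.652, 0.001]
contact_force: [-0.5, -0.8, 0.8]
opening: 0.999
t 20.2 p [477.7 237.2  91.3] toolx [-0.425  0.905 -0.   ] tooly [ 0.905  0.425 -0.001] z [-0.001 -0.    -1.   ] F [-0.5 -0.8  0.8] open 0.999 j6 -0.12
shift tool (m): [0.0002 0.0016 0.0833]
turn (tool rotvec): [-0.0009  0.0001 -0.0055]
shift after turn: [0.0002 0.0015 0.0833]
[157.5 266. ] 16 [469.4 358.2  44. ]
  crop origin 144 252
(780, 780, 3)
```

```bash
python3 - <<'E'
from h import *
s=get_state()
for n,b in(('scene',(400,190,560,330)),):
    d=get_image(n); im=np.clip(d['image'][b[1]:b[3],b[0]:b[2]].astype(float)*1.7,0,255).astype(np.uint8);save(cv2.resize(im,None,fx=4.2,fy=4.2,interpolation=cv2.INTER_CUBIC),'p1_'+n+'.png')
E
```

```text
(no output)
```

View pics/p1_scene.png

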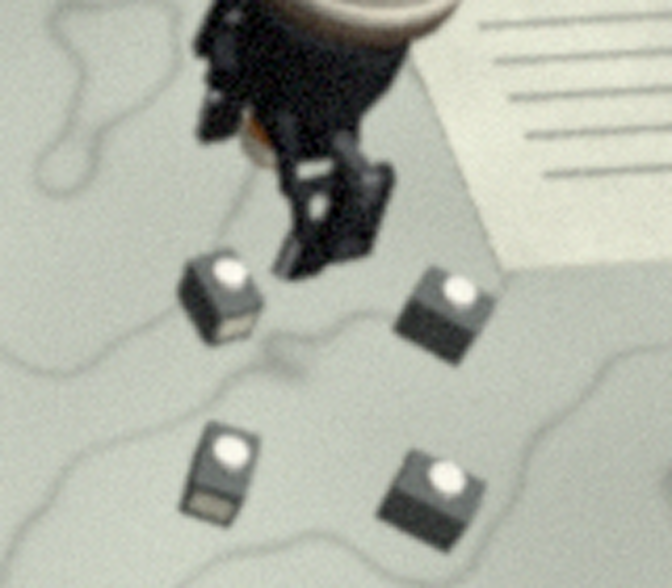

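```bash
python3 -m pendant '[[0,0,0,0,0.0015,0.03,1],[0,0,0,0,0,0.03,1],[0,0,0,0,0,0.02,1],[0,0,0,0,0,0.003,1],[0,0,0,0,0,0,1],[0,0,0,0,0,0,0],[0,0,0,0,0,0,-1],[0,0,0,0,0,0,-1],[0,0,0,0,0,0,-1],[0,0,0,0,0,0,-1]]'; python3 -m pendant '[[0,0,0,0,0,0,-1],[0,0,0,0,0,0,-1],[0,0,0,0,0,-0.02,-1],[0,0,0,0,0,-0.04,-1],[0,0,0,0,0,-0.04,-1],[0,0,0,0,0,0,-1]]'; python3 go.py 595 58 110 1.2;python3 - <<'E'
from h import *
s=get_state()
for n,b in(('scene',(400,190,560,330)),):
    d=get_image(n); im=np.clip(d['image'][b[1]:b[3],b[0]:b[2]].astype(float)*1.7,0,255).astype(np.uint8);save(cv2.resize(im,None,fx=4.2,fy=4.2,interpolation=cv2.INTER_CUBIC),'p2_'+n+'.png')
E
```

```text
t: 21.3
position: [479.8, 237.1, 9.9]
orientation: [1.681, 2.653, 0.002]
contact_force: [-2.2, -0.5, 10.6]
opening: 0.455
t: 21.9
position: [481.5, 237.7, 114.3]
orientation: [1.679, 2.649, 0.01]
contact_force: [0.7, 0.5, -1.7]
opening: 0.457
t 21.9 p [481.5 237.7 114.3] toolx [-0.427  0.904 -0.001] tooly [0.904 0.427 0.008] z [ 0.008  0.002 -1.   ] F [ 0.7  0.5 -1.7] open 0.457 j6 -0.13
shift tool (m): [-0.211   0.0259  0.0048]
turn (tool rotvec): [ 0.0081 -0.0006  0.4202]
shift after turn: [-0.1821  0.1097  0.0043]
```

View pics/p2_scene.png

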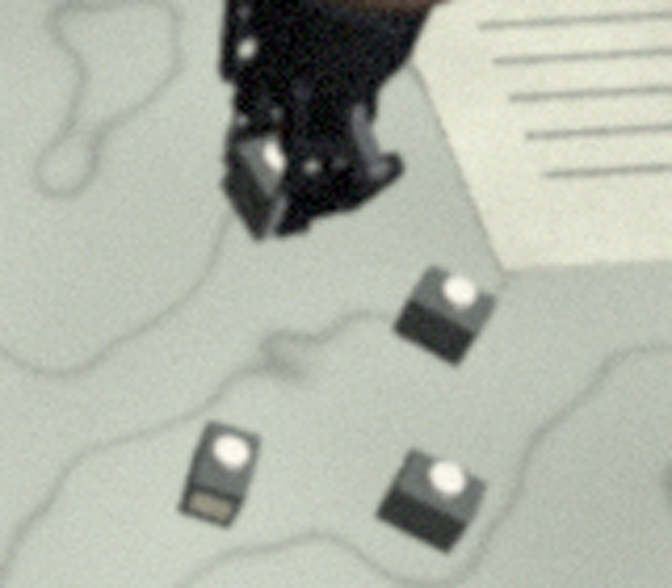

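```bash
python3 - <<'E'
from h import *
d=get_image('scene'); print(onz(d,[(464.5,226)],150)); print(proj(d,[[481.5,237.7,150]]))
d=get_image('top'); b=(150,200,270,300); im=np.clip(d['image'][b[1]:b[3],b[0]:b[2]].astype(float)*1.7,0,255).astype(np.uint8);save(cv2.resize(im,None,fx=5,fy=5,interpolation=cv2.INTER_CUBIC),'p2_t.png')
E
```

```text
[[479.4647077  235.86692146 150.        ]]
[[465.40490815 226.86158208]]
```

View pics/p2_t.png

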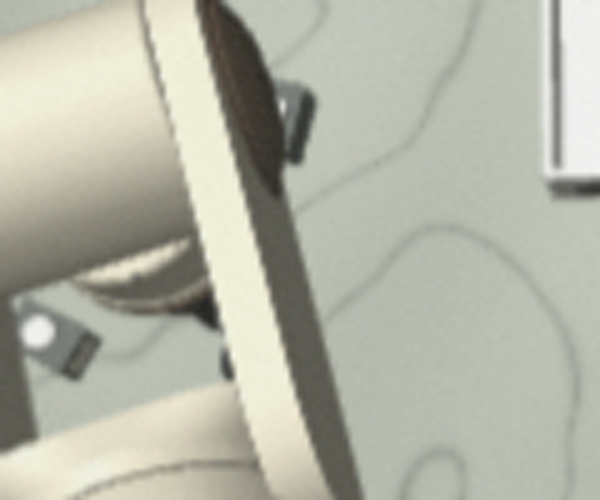

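```bash
python3 -m pendant '[[0,0,0.14,0,0,0,-1],[0,0,0.14,0,0,0,-1],[0,0,0.14,0,0,0,-1],[0,0,0,0,0,0,-1]]'; python3 go.py 609 58 115 1.2
```

```text
t: 22.45
position: [478.7, 236.7, 107.4]
orientation: [-2.2, -2.241, 0.003]
contact_force: [0.3, 0.2, -0.2]
opening: 0.457
t 22.45 p [478.7 236.7 107.4] toolx [-0.018  1.    -0.001] tooly [ 1.     0.018 -0.002] z [-0.002 -0.001 -1.   ] F [ 0.3  0.2 -0.2] open 0.457 j6 0.3
shift tool (m): [-0.1811  0.127  -0.0078]
turn (tool rotvec): [-0.0023  0.0008 -0.0028]
shift after turn: [-0.1814  0.1265 -0.0076]
```

```bash
python3 -m pendant '[[0,0,0,-0.03,0.021,0,-1],[0,0,0,-0.03,0.021,0,-1],[0,0,0,-0.03,0.021,0,-1],[0,0,0,-0.03,0.021,0,-1],[0,0,0,-0.03,0.021,0,-1],[0,0,0,-0.031,0.021,0,-1],[0,0,0,0,0,0,-1],[0,0,0,0,0,0,-1]]'; python3 go.py 609 58 17 1.2
python3 - <<'E'
from h import *
d=get_image('scene');b=(270,170,430,320);im=np.clip(d['image'][b[1]:b[3],b[0]:b[2]].astype(float)*1.7,0,255).astype(np.uint8);save(cv2.resize(im,None,fx=4,fy=4,interpolation=cv2.INTER_CUBIC),'p3.png')
E
```

```text
t: 23.25
position: [608.8, 58.1, 107.5]
orientation: [-2.195, -2.246, 0.002]
contact_force: [0.2, 0.6, -0.4]
opening: 0.459
t 23.25 p [608.8  58.1 107.5] toolx [-0.023  1.     0.   ] tooly [ 1.     0.023 -0.002] z [-0.002  0.    -1.   ] F [ 0.2  0.6 -0.4] open 0.459 j6 -0.05
shift tool (m): [-0.0001  0.0004  0.0905]
turn (tool rotvec): [-0.002  -0.0002  0.0022]
shift after turn: [-0.0001  0.0002  0.0905]
```

View pics/p3.png

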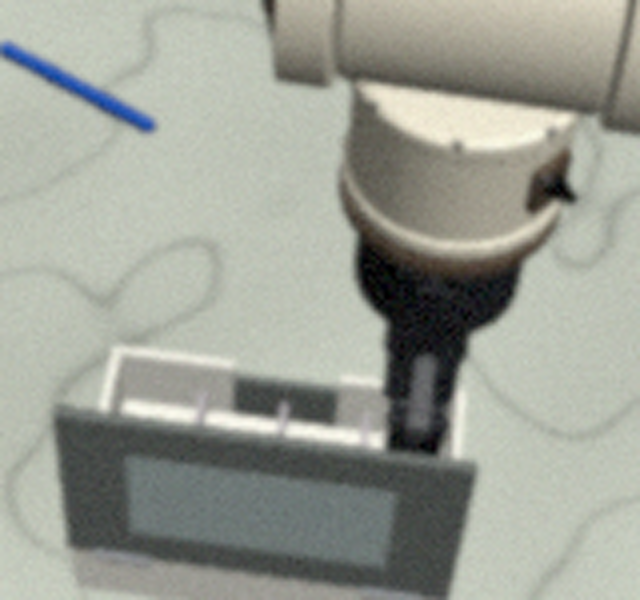

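```bash
python3 -m pendant '[[0,0,0,0,0,0.03,-1],[0,0,0,0,0,0.03,-1],[0,0,0,0,0,0.02,-1],[0,0,0,0,0,0.008,-1],[0,0,0,0,0,0.002,-1],[0,0,0,0,0,0,-1],[0,0,0,0,0,0,-1]]'; python3 go.py 609 58 15
```

```text
t: 24.0
position: [609.3, 58.9, 19.8]
orientation: [2.197, 2.245, 0.001]
contact_force: [-2.1, 0.7, -0.7]
opening: 0.456
t 24.0 p [609.3  58.9  19.8] toolx [-0.022  1.    -0.   ] tooly [1.    0.022 0.001] z [ 0.001 -0.    -1.   ] F [-2.1  0.7 -0.7] open 0.456 j6 -0.05
shift tool (m): [-0.0009 -0.0003  0.0048]
```

```bash
python3 -m pendant '[[0,0,0,0,0,0.002,-1],[0,0,0,0,0,0,-1],[0,0,0,0,0,0,-1]]';python3 -m pendant '[[0,0,0,0,0,0.0015,-1],[0,0,0,0,0,0,-1],[0,0,0,0,0,0,-1]]'
```

```text
t: 24.3
position: [609.3, 58.6, 17.1]
orientation: [2.198, 2.244, 0.001]
contact_force: [-1.0, -0.6, -0.4]
opening: 0.457
t: 24.6
position: [609.4, 58.5, 15.9]
orientation: [2.198, 2.244, 0.001]
contact_force: [-3.4, -0.8, 6.8]
opening: 0.458
```

```bash
python3 -m pendant '[[0,0,0,0,0,0,0.15],[0,0,0,0,0,0,0.2],[0,0,0,0,0,0,0.2],[0,0,0,0,0,0,0.2],[0,0,0,0,0,-0.02,0.2],[0,0,0,0,0,-0.03,0.2],[0,0,0,0,0,-0.04,0.2],[0,0,0,0,0,-0.04,1],[0,0,0,0,0,0,1]]'; python3 go.py 593 238.5 110 -11.7
python3 - <<'E'
from h import *
d=get_image('scene');b=(270,170,430,320);im=np.clip(d['image'][b[1]:b[3],b[0]:b[2]].astype(float)*1.7,0,255).astype(np.uint8);save(cv2.resize(im,None,fx=4,fy=4,interpolation=cv2.INTER_CUBIC),'p4.png')
E
```

```text
t: 25.5
position: [611.4, 58.6, 151.2]
orientation: [2.193, 2.24, 0.009]
contact_force: [0.6, -0.2, -0.5]
opening: 0.914
t 25.5 p [611.4  58.6 151.2] toolx [-0.021  1.    -0.   ] tooly [1.    0.021 0.009] z [ 0.009 -0.    -1.   ] F [ 0.6 -0.2 -0.5] open 0.914 j6 -0.05
shift tool (m): [ 0.1802 -0.0149  0.041 ]
turn (tool rotvec): [ 0.0086 -0.0005  0.2253]
shift after turn: [ 0.1724 -0.0545  0.0412]
```

View pics/p4.png

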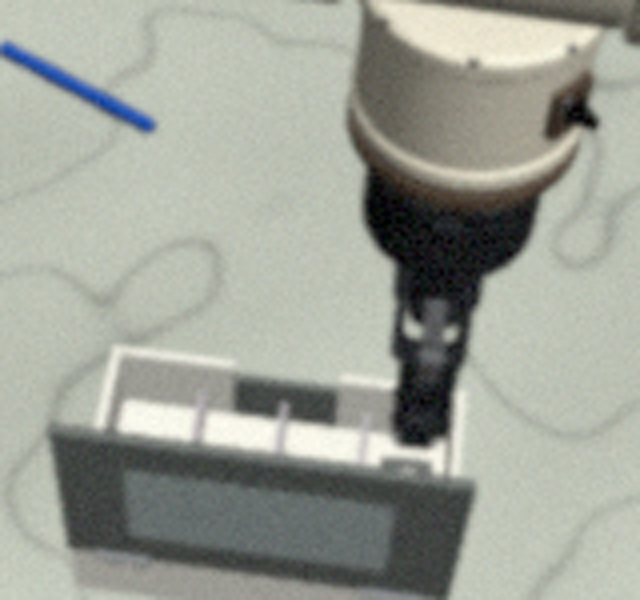

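```bash
python3 -m pendant '[[0,0,0.11,0,0,0,1],[0,0,0.115,0,0,0,1],[0,0,0,0.03,-0.01,0,1],[0,0,0,0.03,-0.01,0,1],[0,0,0,0.03,-0.01,0.01,1],[0,0,0,0.03,-0.01,0.01,1],[0,0,0,0.03,-0.01,0.01,1],[0,0,0,0,0,0,1],[0,0,0,0,0,0,1]]'; python3 go.py 593 238.5 110 -11.7; python3 carts.py c3
python3 - <<'E'
from h import *
d=get_image('scene');b=(270,170,540,340);im=np.clip(d['image'][b[1]:b[3],b[0]:b[2]].astype(float)*1.7,0,255).astype(np.uint8);save(cv2.resize(im,None,fx=2.9,fy=2.9,interpolation=cv2.INTER_CUBIC),'p5.png')
d=get_image('top');b=(140,170,380,320);im=np.clip(d['image'][b[1]:b[3],b[0]:b[2]].astype(float)*1.7,0,255).astype(np.uint8);save(cv2.resize(im,None,fx=3.3,fy=3.3,interpolation=cv2.INTER_CUBIC),'p5t.png')
E
```

```text
t: 26.45
position: [590.0, 215.9, 114.0]
orientation: [-2.434, -1.985, 0.003]
contact_force: [-0.3, -0.0, 0.1]
opening: 0.998
t 26.45 p [590.  215.9 114. ] toolx [ 0.201  0.98  -0.001] tooly [ 0.98  -0.201 -0.001] z [-0.002 -0.001 -1.   ] F [-0.3 -0.   0.1] open 0.998 j6 0.43
shift tool (m): [ 0.0227 -0.0016  0.004 ]
turn (tool rotvec): [-0.0015  0.001   0.0015]
shift after turn: [ 0.0227 -0.0017  0.004 ]
(780, 780, 3)
```

View pics/p5.png

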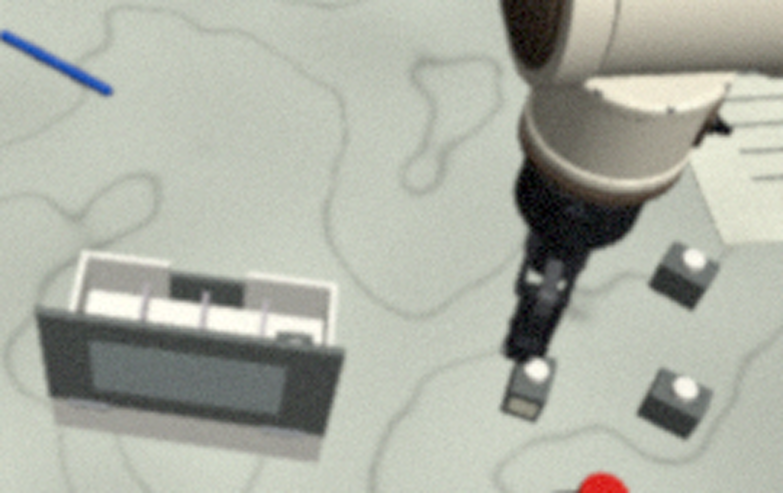

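View pics/p5t.png

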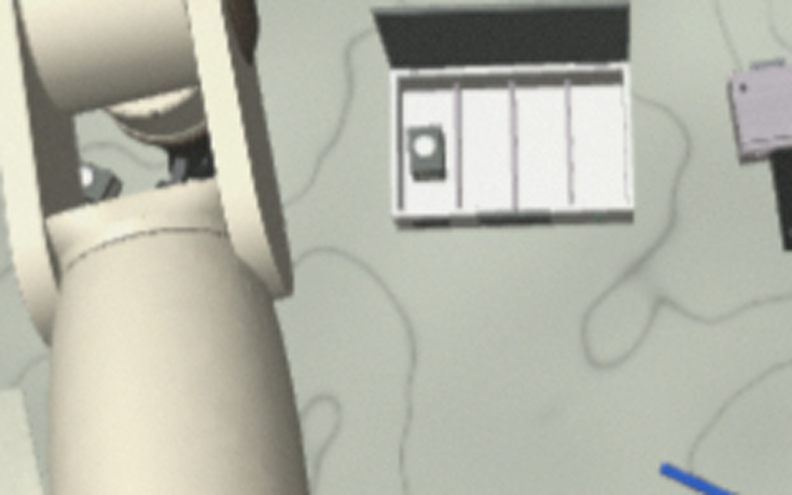

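```bash
python3 -m pendant '[[0,0,0,0.0225,-0.0015,0.01,1],[0,0,0,0,0,0.03,1],[0,0,0,0,0,0.03,1],[0,0,0,0,0,0.025,1],[0,0,0,0,0,0.011,1],[0,0,0,0,0,0,1],[0,0,0,0,0,0,0],[0,0,0,0,0,0,-1],[0,0,0,0,0,0,-1],[0,0,0,0,0,0,-1]]'; python3 -m pendant '[[0,0,0,0,0,0,-1],[0,0,0,0,0,0,-1],[0,0,0,0,0,-0.02,-1],[0,0,0,0,0,-0.04,-1],[0,0,0,0,0,-0.04,-1],[0,0,0,0,0,0,-1],[0,0,0,0,0,0,-1]]'; python3 go.py 603 10.5 110 1.2;python3 - <<'E'
from h import *
d=get_image('scene');b=(400,190,560,330);im=np.clip(d['image'][b[1]:b[3],b[0]:b[2]].astype(float)*1.7,0,255).astype(np.uint8);save(cv2.resize(im,None,fx=4.2,fy=4.2,interpolation=cv2.INTER_CUBIC),'p6.png')
E
```

```text
t: 27.6
position: [594.2, 238.1, 10.6]
orientation: [2.435, 1.983, 0.003]
contact_force: [-0.7, -0.5, 8.8]
opening: 0.456
t: 28.3
position: [594.0, 238.1, 110.5]
orientation: [2.435, 1.983, 0.003]
contact_force: [-0.3, 0.0, -1.0]
opening: 0.461
t 28.3 p [594.  238.1 110.5] toolx [0.203 0.979 0.001] tooly [ 0.979 -0.203  0.002] z [ 0.002  0.001 -1.   ] F [-0.3  0.  -1. ] open 0.461 j6 0.46
shift tool (m): [-0.2211  0.0549  0.0004]
turn (tool rotvec): [ 0.0022 -0.0007 -0.2249]
shift after turn: [-0.2278  0.0042  0.0005]
```

View pics/p6.png

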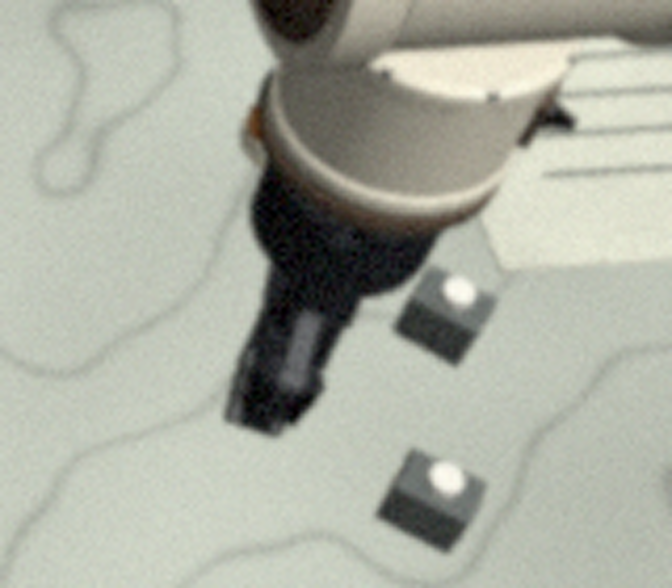

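```bash
python3 -m pendant '[[0,0,-0.11,0,0,0,-1],[0,0,-0.115,0,0,0,-1],[0,0,0,-0.03,0,0,-1],[0,0,0,-0.04,0.001,0,-1],[0,0,0,-0.04,0.001,0,-1],[0,0,0,-0.04,0.001,0,-1],[0,0,0,-0.04,0.001,0,-1],[0,0,0,-0.038,0,0,-1],[0,0,0,0,0,0,-1],[0,0,0,0,0,0,-1]]'; python3 go.py 603 10.5 18 1.2
```

```text
t: 29.35
position: [601.9, 9.5, 108.1]
orientation: [-2.199, -2.242, 0.002]
contact_force: [0.2, 0.9, -0.0]
opening: 0.458
t 29.35 p [601.9   9.5 108.1] toolx [-0.019  1.     0.   ] tooly [ 1.     0.019 -0.002] z [-0.002  0.    -1.   ] F [ 0.2  0.9 -0. ] open 0.458 j6 -0.13
shift tool (m): [0.0009 0.0013 0.0901]
turn (tool rotvec): [-0.0019 -0.0004 -0.0016]
shift after turn: [0.0009 0.0011 0.0901]
```

```bash
python3 -m pendant '[[0,0,0,0.001,0.001,0.03,-1],[0,0,0,0,0,0.03,-1],[0,0,0,0,0,0.02,-1],[0,0,0,0,0,0.008,-1],[0,0,0,0,0,0.002,-1],[0,0,0,0,0,0,-1],[0,0,0,0,0,0,-1],[0,0,0,0,0,0,-1]]'; python3 -m pendant '[[0,0,0,0,0,0.002,-1],[0,0,0,0,0,0,-1],[0,0,0,0,0,0,-1]]'; python3 go.py 603 10.5 15.5
```

```text
t: 30.15
position: [603.9, 11.2, 20.3]
orientation: [2.197, 2.244, 0.001]
contact_force: [0.1, -0.6, -0.3]
opening: 0.459
t: 30.45
position: [603.4, 11.1, 17.4]
orientation: [2.198, 2.245, -0.0]
contact_force: [0.1, -0.0, -0.9]
opening: 0.458
t 30.45 p [603.4  11.1  17.4] toolx [-0.021  1.    -0.   ] tooly [ 1.     0.021 -0.   ] z [-0. -0. -1.] F [ 0.1 -0.  -0.9] open 0.458 j6 -0.13
shift tool (m): [-0.0006 -0.0004  0.0019]
```

```bash
python3 -m pendant '[[0,0,0,0,0,0.0015,-1],[0,0,0,0,0,0,-1],[0,0,0,0,0,0,-1]]'; python3 -m pendant '[[0,0,0,0,0,0,0.15],[0,0,0,0,0,0,0.2],[0,0,0,0,0,0,0.2],[0,0,0,0,0,0,0.2],[0,0,0,0,0,-0.02,0.2],[0,0,0,0,0,-0.03,0.2],[0,0,0,0,0,-0.04,0.2],[0,0,0,0,0,0,1],[0,0,0,0,0,0,1]]'; python3 go.py 470 359 110 63.4
```

```text
t: 30.75
position: [603.5, 11.1, 16.6]
orientation: [2.198, 2.244, 0.0]
contact_force: [-4.1, 0.8, 11.3]
opening: 0.459
t: 31.65
position: [603.7, 11.1, 106.5]
orientation: [2.197, 2.244, 0.001]
contact_force: [-0.7, 0.7, -1.6]
opening: 0.91
t 31.65 p [603.7  11.1 106.5] toolx [-0.021  1.    -0.   ] tooly [1.    0.021 0.002] z [ 0.002 -0.    -1.   ] F [-0.7  0.7 -1.6] open 0.91 j6 -0.13
shift tool (m): [ 0.3506 -0.1264 -0.0038]
turn (tool rotvec): [ 0.0012  0.0011 -1.0855]
shift after turn: [ 0.2754  0.2512 -0.0035]
```

```bash
python3 -m pendant '[[0,0,0,0.03,-0.011,0,1],[0,0,0,0.04,-0.014,0,1],[0,0,0,0.04,-0.014,0,1],[0,0,0,0.04,-0.014,0,1],[0,0,0,0.04,-0.015,0,1],[0,0,0,0.04,-0.015,0,1],[0,0,0,0.04,-0.015,0,1],[0,0,0,0.04,-0.014,0,1],[0,0,0,0.04,-0.014,0,1],[0,0,0,0,0,0,1]]';  python3 -m pendant '[[0,0,-0.135,0,0,0,1],[0,0,-0.135,0,0,0,1],[0,0,-0.135,0,0,0,1],[0,0,-0.135,0,0,0,1],[0,0,-0.135,0,0,0,1],[0,0,-0.135,0,0,0,1],[0,0,-0.135,0,0,0,1],[0,0,-0.14,0,0,0,1],[0,0,0,0,0,0,1]]'; python3 go.py 470 359 80 63.4;python3 - <<'E'
from h import *
d=get_image('scene');b=(400,190,560,330);im=np.clip(d['image'][b[1]:b[3],b[0]:b[2]].astype(float)*1.7,0,255).astype(np.uint8);save(cv2.resize(im,None,fx=4.2,fy=4.2,interpolation=cv2.INTER_CUBIC),'p7.png')
d=get_image('top');b=(140,170,380,320);im=np.clip(d['image'][b[1]:b[3],b[0]:b[2]].astype(float)*1.7,0,255).astype(np.uint8);save(cv2.resize(im,None,fx=3.3,fy=3.3,interpolation=cv2.INTER_CUBIC),'p7t.png')
E
```

```text
t: 32.65
position: [467.6, 362.0, 104.3]
orientation: [-2.193, -2.248, 0.002]
contact_force: [0.0, -1.1, -0.4]
opening: 1.002
t: 33.55
position: [469.8, 357.9, 104.5]
orientation: [-0.719, -3.057, 0.002]
contact_force: [-0.5, 0.7, 0.4]
opening: 1.0
t 33.55 p [469.8 357.9 104.5] toolx [-0.895  0.446  0.001] tooly [ 0.446  0.895 -0.002] z [-0.002 -0.001 -1.   ] F [-0.5  0.7  0.4] open 1.0 j6 -0.59
shift tool (m): [0.0003 0.0012 0.0245]
turn (tool rotvec): [-0.0017 -0.0009  0.002 ]
shift after turn: [0.0003 0.0011 0.0245]
```

View pics/p7.png

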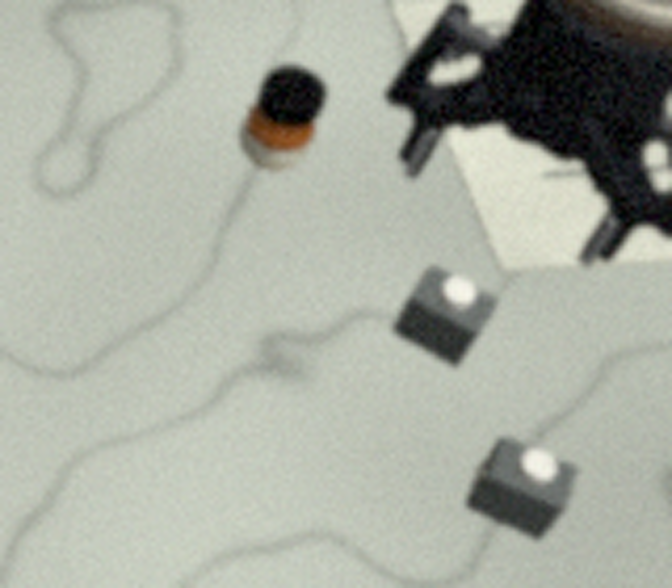

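View pics/p7t.png

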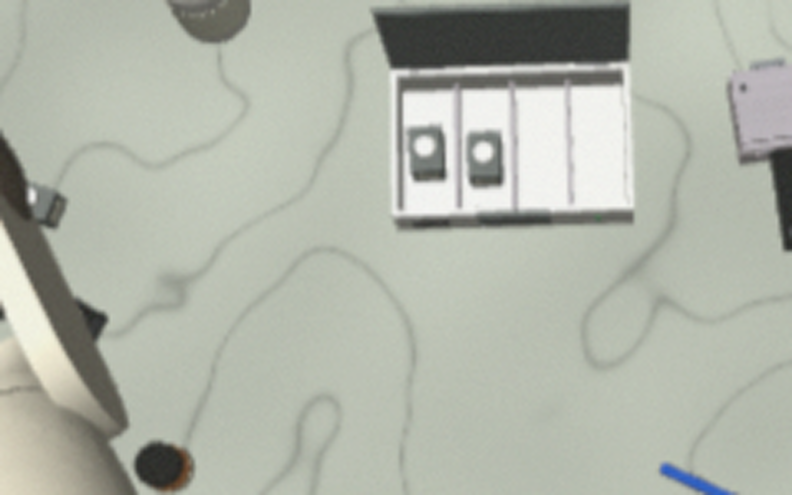

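```bash
python3 - <<'E'
from h import *
d=get_image('scene'); f=lambda p:np.array(p)/4.2-.4+[400,190]
print(onz(d,[f((503,214))],118)); print(onz(d,[f((460,292)),f((541,464))],44))
E
```

```text
[[472.6573217  359.17751644 118.        ]]
[[469.8693335  362.24456252  44.        ]
 [571.65076054 394.85203159  44.        ]]
```

```bash
python3 -m pendant '[[0,0,0,0.002,0.0015,0.02,1],[0,0,0,0,0,0.03,1],[0,0,0,0,0,0.025,1],[0,0,0,0,0,0.015,1],[0,0,0,0,0,0.006,1],[0,0,0,0,0,0,1],[0,0,0,0,0,0,0],[0,0,0,0,0,0,-1],[0,0,0,0,0,0,-1],[0,0,0,0,0,0,-1]]'; python3 -m pendant '[[0,0,0,0,0,0,-1],[0,0,0,0,0,0,-1],[0,0,0,0,0,-0.02,-1],[0,0,0,0,0,-0.04,-1],[0,0,0,0,0,-0.04,-1],[0,0,0,0,0,0,-1],[0,0,0,0,0,0,-1]]'; python3 go.py 602 -36.5 110 1.2;python3 - <<'E'
from h import *
d=get_image('scene');b=(400,190,560,330);im=np.clip(d['image'][b[1]:b[3],b[0]:b[2]].astype(float)*1.7,0,255).astype(np.uint8);save(cv2.resize(im,None,fx=4.2,fy=4.2,interpolation=cv2.INTER_CUBIC),'p8.png')
E
```

```text
t: 34.7
position: [469.4, 360.9, 10.8]
orientation: [0.724, 3.056, 0.002]
contact_force: [-1.1, 0.1, 7.3]
opening: 0.454
t: 35.4
position: [469.2, 360.8, 110.6]
orientation: [0.723, 3.056, 0.002]
contact_force: [-0.6, -0.4, -1.2]
opening: 0.46
t 35.4 p [469.2 360.8 110.6] toolx [-0.894  0.448 -0.001] tooly [0.448 0.894 0.001] z [ 0.002  0.001 -1.   ] F [-0.6 -0.4 -1.2] open 0.46 j6 -0.58
shift tool (m): [-0.2968 -0.2957  0.0005]
turn (tool rotvec): [1.9000e-03 2.0000e-04 1.0851e+00]
shift after turn: [-0.4     0.1244  0.0006]
```

View pics/p8.png

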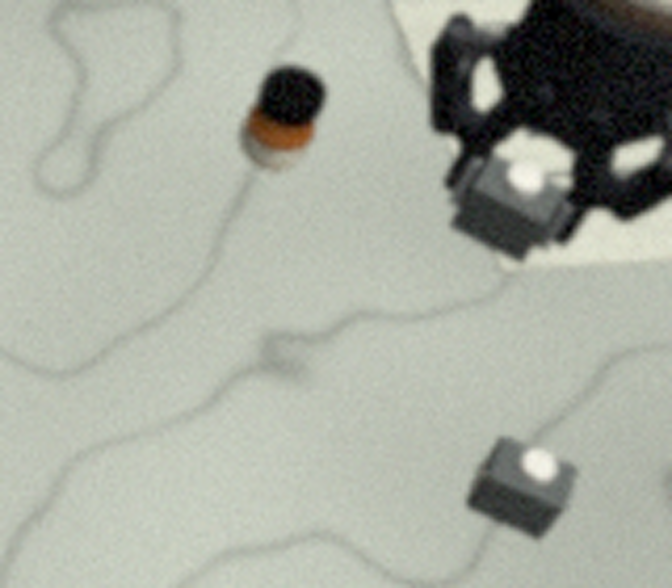

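Cartridge 3 is held square in the pads; next is lane 3.

```bash
python3 -m pendant '[[0,0,0.135,0,0,0,-1],[0,0,0.135,0,0,0,-1],[0,0,0.135,0,0,0,-1],[0,0,0.135,0,0,0,-1],[0,0,0.135,0,0,0,-1],[0,0,0.135,0,0,0,-1],[0,0,0.135,0,0,0,-1],[0,0,0.14,0,0,0,-1],[0,0,0,0,0,0,-1]]'; python3 -m pendant '[[0,0,0,-0.04,0.0125,0,-1],[0,0,0,-0.04,0.0125,0,-1],[0,0,0,-0.04,0.0125,0,-1],[0,0,0,-0.04,0.0125,0,-1],[0,0,0,-0.04,0.0125,0,-1],[0,0,0,-0.04,0.0125,0,-1],[0,0,0,-0.04,0.0125,0,-1],[0,0,0,-0.04,0.0125,0,-1],[0,0,0,-0.04,0.0125,0,-1],[0,0,0,-0.04,0.012,0,-1]]';python3 -m pendant '[[0,0,0,0,0,0,-1],[0,0,0,0,0,0,-1]]'; python3 go.py 602 -36.5 18 1.2
```

```text
t: 36.35
position: [468.4, 360.3, 108.3]
orientation: [-2.201, -2.241, 0.004]
contact_force: [-1.0, -0.2, -1.6]
opening: 0.458
t: 37.35
position: [601.7, -38.3, 108.9]
orientation: [-2.192, -2.249, 0.001]
contact_force: [0.7, 0.5, -0.4]
opening: 0.456
t: 37.55
position: [601.4, -37.4, 108.7]
orientation: [-2.195, -2.246, 0.002]
contact_force: [-0.6, -0.3, -0.6]
opening: 0.455
t 37.55 p [601.4 -37.4 108.7] toolx [-0.023  1.     0.   ] tooly [ 1.     0.023 -0.002] z [-0.002  0.    -1.   ] F [-0.6 -0.3 -0.6] open 0.455 j6 -0.21
shift tool (m): [0.0008 0.0007 0.0907]
turn (tool rotvec): [-0.0018 -0.0004  0.0019]
shift after turn: [0.0009 0.0006 0.0907]
```

```bash
python3 -m pendant '[[0,0,0,0.0005,0,0.03,-1],[0,0,0,0,0,0.03,-1],[0,0,0,0,0,0.02,-1],[0,0,0,0,0,0.008,-1],[0,0,0,0,0,0.002,-1],[0,0,0,0,0,0,-1],[0,0,0,0,0,0,-1],[0,0,0,0,0,0.001,-1],[0,0,0,0,0,0,-1]]'; python3 -m pendant '[[0,0,0,0,0,0.0015,-1],[0,0,0,0,0,0,-1],[0,0,0,0,0,0,-1]]'; python3 go.py 603 -36.5 15.5
```

```text
t: 38.45
position: [602.0, -36.2, 19.3]
orientation: [2.197, 2.244, 0.001]
contact_force: [-0.6, -1.2, -1.0]
opening: 0.454
t: 38.75
position: [601.8, -36.2, 17.3]
orientation: [-2.198, -2.245, 0.0]
contact_force: [-0.6, -0.2, -0.7]
opening: 0.456
t 38.75 p [601.8 -36.2  17.3] toolx [-0.021  1.    -0.   ] tooly [ 1.     0.021 -0.   ] z [-0. -0. -1.] F [-0.6 -0.2 -0.7] open 0.456 j6 -0.21
shift tool (m): [-0.0003  0.0012  0.0018]
```

```bash
python3 -m pendant '[[0,0,0,0,0,0.0012,-1],[0,0,0,0,0,0,-1],[0,0,0,0,0,0,-1]]'; python3 -m pendant '[[0,0,0,0,0,0,0.15],[0,0,0,0,0,0,0.2],[0,0,0,0,0,0,0.2],[0,0,0,0,0,0,0.2],[0,0,0,0,0,-0.02,0.2],[0,0,0,0,0,-0.03,0.2],[0,0,0,0,0,-0.04,0.2],[0,0,0,0,0,0,1],[0,0,0,0,0,0,1]]'; sed -i 's/140<ce\[i\]\[0\]<260/120<ce[i][0]<240/' carts.py; python3 carts.py c5;python3 - <<'E'
from h import *
d=get_image('scene');b=(270,170,540,340);im=np.clip(d['image'][b[1]:b[3],b[0]:b[2]].astype(float)*1.7,0,255).astype(np.uint8);save(cv2.resize(im,None,fx=2.9,fy=2.9,interpolation=cv2.INTER_CUBIC),'p9.png')
E
```

```text
t: 39.05
position: [601.9, -36.2, 16.8]
orientation: [2.198, 2.244, 0.0]
contact_force: [-4.8, 1.5, 9.7]
opening: 0.45
t: 39.95
position: [602.2, -36.2, 106.8]
orientation: [2.197, 2.244, 0.001]
contact_force: [0.1, -0.6, -0.7]
opening: 0.914
[147.2 229.2] 19 [572.2 391.3  44. ]
  crop origin 133 215
(780, 780, 3)
```

View pics/c5.png

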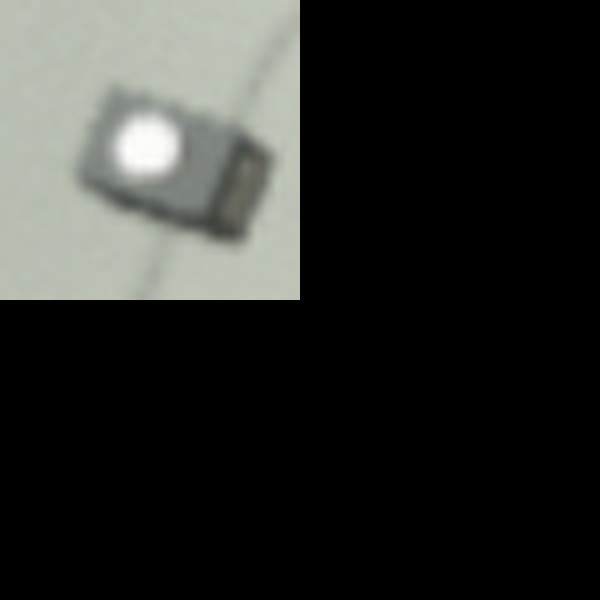

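View pics/p9.png

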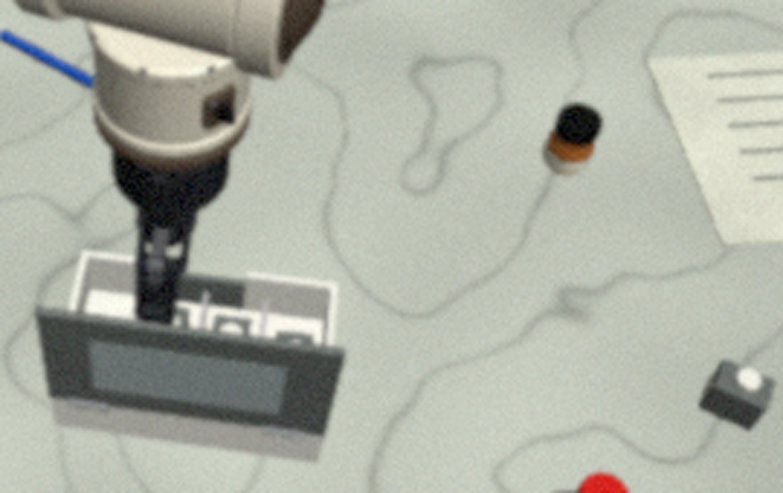

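```bash
python3 go.py 571 392 107 71.5; python3 -m pendant '[[0,0,0,0.03,-0.004,0,1],[0,0,0,0.04,-0.004,0,1],[0,0,0,0.04,-0.004,0,1],[0,0,0,0.04,-0.004,0,1],[0,0,0,0.04,-0.004,0,1],[0,0,0,0.04,-0.004,0,1],[0,0,0,0.04,-0.004,0,1],[0,0,0,0.04,-0.004,0,1],[0,0,0,0.04,-0.004,0,1],[0,0,0,0.04,-0.004,0,1]]';  python3 -m pendant '[[0,0,0,0.04,0,0,1],[0,0,-0.137,0,0,0,1],[0,0,-0.137,0,0,0,1],[0,0,-0.137,0,0,0,1],[0,0,-0.137,0,0,0,1],[0,0,-0.137,0,0,0,1],[0,0,-0.137,0,0,0,1],[0,0,-0.137,0,0,0,1],[0,0,-0.137,0,0,0,1],[0,0,-0.137,0,0,0,1]]';python3 -m pendant '[[0,0,0,0,0,0,1],[0,0,0,0,0,0,1]]'; python3 go.py 571 392 8 71.5;python3 - <<'E'
from h import *
d=get_image('scene');b=(440,190,600,330);im=np.clip(d['image'][b[1]:b[3],b[0]:b[2]].astype(float)*1.7,0,255).astype(np.uint8);save(cv2.resize(im,None,fx=4.2,fy=4.2,interpolation=cv2.INTER_CUBIC),'p10.png')
d=get_image('top');b=(140,170,380,320);im=np.clip(d['image'][b[1]:b[3],b[0]:b[2]].astype(float)*1.7,0,255).astype(np.uint8);save(cv2.resize(im,None,fx=3.3,fy=3.3,interpolation=cv2.INTER_CUBIC),'p10t.png')
E
```

```text
t 40.05 p [601.3 -36.  105.1] toolx [-0.021  1.     0.   ] tooly [ 1.     0.021 -0.001] z [-0.001  0.    -1.   ] F [-0.2  0.3  0.8] open 1.004 j6 -0.21
shift tool (m): [ 0.4286 -0.0214 -0.0018]
turn (tool rotvec): [-1.1000e-03 -1.0000e-03 -1.2269e+00]
shift after turn: [ 0.1646  0.3963 -0.0019]
t: 41.05
position: [552.7, 354.4, 104.6]
orientation: [-2.198, -2.244, 0.003]
contact_force: [0.6, -0.9, 0.1]
opening: 1.002
t: 42.05
position: [552.3, 392.6, 104.4]
orientation: [-0.487, -3.102, 0.002]
contact_force: [1.1, -0.4, -0.1]
opening: 0.996
t: 42.25
position: [552.5, 392.8, 105.1]
orientation: [-0.502, -3.1, 0.002]
contact_force: [-0.4, -0.1, -0.4]
opening: 1.0
t 42.25 p [552.5 392.8 105.1] toolx [-0.949  0.316  0.001] tooly [ 0.316  0.949 -0.001] z [-0.001 -0.001 -1.   ] F [-0.4 -0.1 -0.4] open 1.0 j6 -0.75
shift tool (m): [-0.0179  0.0052  0.097 ]
turn (tool rotvec): [-0.0011 -0.001   0.0018]
shift after turn: [-0.0178  0.0052  0.0971]
```

View pics/p10.png

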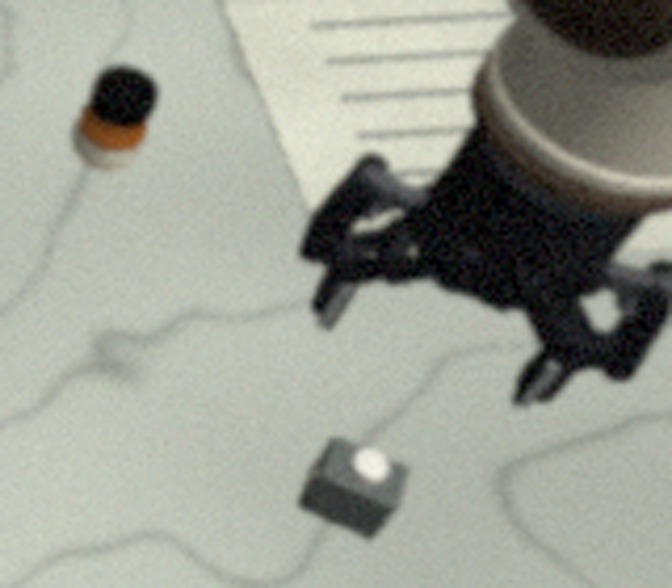

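View pics/p10t.png

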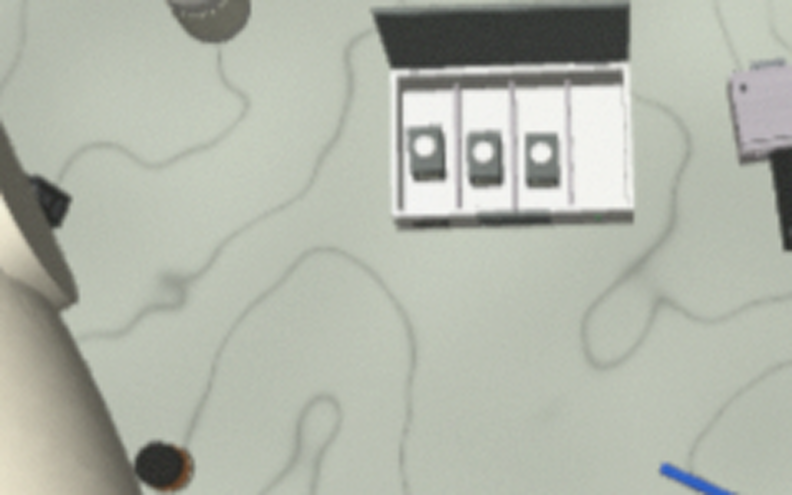

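```bash
python3 -m pendant '[[0,0,0,-0.017,0.0055,0,1],[0,0,0,0,0,0.03,1],[0,0,0,0,0,0.03,1],[0,0,0,0,0,0.025,1],[0,0,0,0,0,0.012,1],[0,0,0,0,0,0,1],[0,0,0,0,0,0,0],[0,0,0,0,0,0,-1],[0,0,0,0,0,0,-1],[0,0,0,0,0,0,-1]]'; python3 -m pendant '[[0,0,0,0,0,0,-1],[0,0,0,0,0,0,-1],[0,0,0,0,0,-0.02,-1],[0,0,0,0,0,-0.04,-1],[0,0,0,0,0,-0.04,-1],[0,0,0,0,0,0,-1],[0,0,0,0,0,0,-1]]'; python3 go.py 602 -84 110 1.2;python3 - <<'E'
from h import *
d=get_image('scene');b=(440,190,600,330);im=np.clip(d['image'][b[1]:b[3],b[0]:b[2]].astype(float)*1.7,0,255).astype(np.uint8);save(cv2.resize(im,None,fx=4.2,fy=4.2,interpolation=cv2.INTER_CUBIC),'p11.png')
E
```

```text
t: 43.35
position: [571.2, 393.2, 10.5]
orientation: [0.496, 3.101, 0.002]
contact_force: [-1.7, -0.5, 7.0]
opening: 0.456
t: 44.05
position: [571.0, 393.1, 110.5]
orientation: [0.495, 3.1, 0.002]
contact_force: [-0.1, -0.3, -1.3]
opening: 0.455
t 44.05 p [571.  393.1 110.5] toolx [-0.95   0.312 -0.002] tooly [0.312 0.95  0.002] z [ 0.002  0.001 -1.   ] F [-0.1 -0.3 -1.3] open 0.455 j6 -0.76
shift tool (m): [-0.1781 -0.4437  0.    ]
turn (tool rotvec): [2.400e-03 4.000e-04 1.233e+00]
shift after turn: [-0.4776  0.021   0.0005]
```

View pics/p11.png

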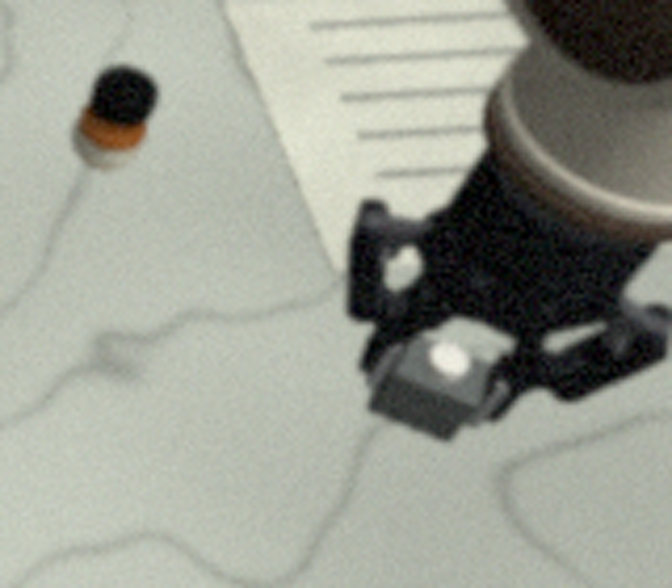

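```bash
python3 -m pendant '[[0,0,0.137,0,0,0,-1],[0,0,0.137,0,0,0,-1],[0,0,0.137,0,0,0,-1],[0,0,0.137,0,0,0,-1],[0,0,0.137,0,0,0,-1],[0,0,0.137,0,0,0,-1],[0,0,0.137,0,0,0,-1],[0,0,0.137,0,0,0,-1],[0,0,0.137,0,0,0,-1],[0,0,0,0,0,0,-1]]'; python3 -m pendant '[[0,0,0,-0.04,0.002,0,-1],[0,0,0,-0.04,0.002,0,-1],[0,0,0,-0.04,0.002,0,-1],[0,0,0,-0.04,0.002,0,-1],[0,0,0,-0.04,0.002,0,-1],[0,0,0,-0.04,0.002,0,-1],[0,0,0,-0.04,0.002,0,-1],[0,0,0,-0.04,0.002,0,-1],[0,0,0,-0.04,0.002,0,-1],[0,0,0,-0.04,0.002,0,-1]]';python3 -m pendant '[[0,0,0,-0.04,0.001,0,-1],[0,0,0,-0.037,0,0,-1],[0,0,0,0,0,0,-1],[0,0,0,0,0,0,-1]]'; python3 go.py 602 -84 18 1.2
```

```text
t: 45.1
position: [570.2, 392.6, 107.6]
orientation: [-2.201, -2.241, 0.003]
contact_force: [-0.7, -0.8, -0.8]
opening: 0.456
t: 46.1
position: [598.6, -8.2, 108.4]
orientation: [-2.192, -2.249, 0.001]
contact_force: [0.7, 0.6, -0.4]
opening: 0.455
t: 46.5
position: [601.3, -84.1, 108.3]
orientation: [-2.195, -2.246, 0.001]
contact_force: [0.7, 0.8, -0.5]
opening: 0.457
t 46.5 p [601.3 -84.1 108.3] toolx [-0.023  1.     0.   ] tooly [ 1.     0.023 -0.001] z [-0.001  0.    -1.   ] F [ 0.7  0.8 -0.5] open 0.457 j6 -0.29
shift tool (m): [0.0001 0.0008 0.0903]
turn (tool rotvec): [-0.0012 -0.0004  0.0019]
shift after turn: [0.0001 0.0007 0.0903]
```

```bash
python3 -m pendant '[[0,0,0,0,0,0.03,-1],[0,0,0,0,0,0.03,-1],[0,0,0,0,0,0.02,-1],[0,0,0,0,0,0.008,-1],[0,0,0,0,0,0.002,-1],[0,0,0,0,0,0,-1],[0,0,0,0,0,0,-1],[0,0,0,0,0,0.001,-1],[0,0,0,0,0,0,-1]]'; python3 -m pendant '[[0,0,0,0,0,0.001,-1],[0,0,0,0,0,0,-1],[0,0,0,0,0,0,-1]]'; python3 go.py 603 -84 15.5
```

```text
t: 47.4
position: [601.9, -83.7, 18.6]
orientation: [2.197, 2.244, 0.0]
contact_force: [-0.9, -0.0, -0.9]
opening: 0.453
t: 47.7
position: [601.6, -83.6, 17.1]
orientation: [-2.198, -2.245, 0.0]
contact_force: [-0.0, -0.5, -0.5]
opening: 0.458
t 47.7 p [601.6 -83.6  17.1] toolx [-0.021  1.    -0.   ] tooly [ 1.     0.021 -0.   ] z [-0. -0. -1.] F [-0.  -0.5 -0.5] open 0.458 j6 -0.29
shift tool (m): [-0.0004  0.0013  0.0016]
```

```bash
python3 -m pendant '[[0,0,0,0,0,0.0012,-1],[0,0,0,0,0,0,-1],[0,0,0,0,0,0,-1]]'; python3 -m pendant '[[0,0,0,0,0,0,0.15],[0,0,0,0,0,0,0.2],[0,0,0,0,0,0,0.2],[0,0,0,0,0,0,0.2],[0,0,0,0,0,-0.02,0.2],[0,0,0,0,0,-0.03,0.2],[0,0,0,0,0,-0.04,0.2],[0,0,0,-0.03,-0.03,-0.04,0.2],[0,0,0,-0.03,-0.04,-0.04,-1],[0,0,0,-0.03,-0.04,-0.04,-1]]';python3 -m pendant '[[0,0,0,-0.03,-0.04,0,-1],[0,0,0,-0.03,-0.04,0,-1],[0,0,0,0,0,0,-1]]'; python3 go.py;python3 - <<'E'
from h import *
d=get_image('scene');b=(230,170,430,320);im=np.clip(d['image'][b[1]:b[3],b[0]:b[2]].astype(float)*1.7,0,255).astype(np.uint8);save(cv2.resize(im,None,fx=4,fy=4,interpolation=cv2.INTER_CUBIC),'p12.png')
d=get_image('top');b=(240,160,400,260);im=np.clip(d['image'][b[1]:b[3],b[0]:b[2]].astype(float)*1.7,0,255).astype(np.uint8);save(cv2.resize(im,None,fx=5,fy=5,interpolation=cv2.INTER_CUBIC),'p12t.png')
E
```

```text
t: 48.0
position: [601.8, -83.7, 16.5]
orientation: [2.198, 2.244, 0.0]
contact_force: [-4.0, 0.9, 6.9]
opening: 0.454
t: 49.0
position: [513.8, -158.5, 203.8]
orientation: [2.197, 2.245, -0.0]
contact_force: [0.4, -0.9, 1.2]
opening: 0.269
t: 49.3
position: [432.9, -222.5, 203.2]
orientation: [2.202, 2.239, -0.002]
contact_force: [1.1, -0.7, -0.5]
opening: -0.001
t 49.3 p [ 432.9 -222.5  203.2] toolx [-0.017  1.    -0.002] tooly [ 1.     0.017 -0.   ] z [-0.    -0.002 -1.   ] F [ 1.1 -0.7 -0.5] open -0.001 j6 -0.65
```

View pics/p12.png

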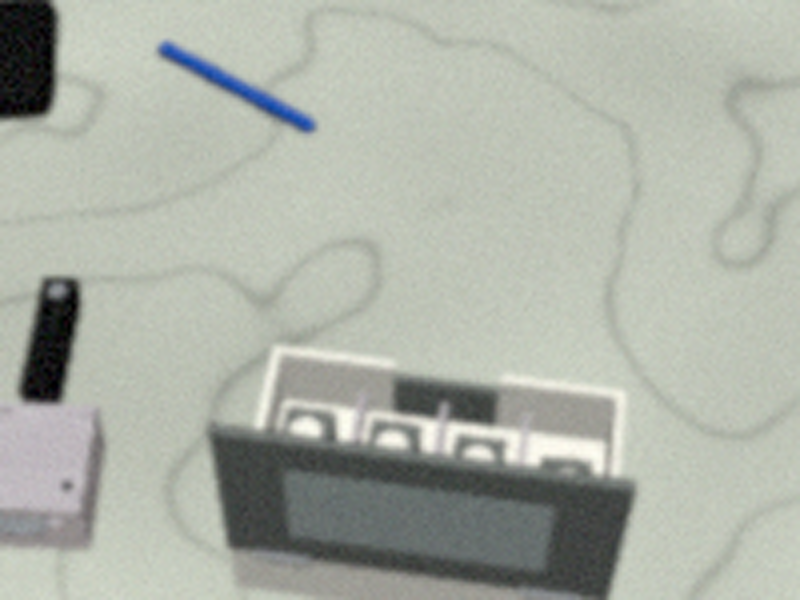

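View pics/p12t.png

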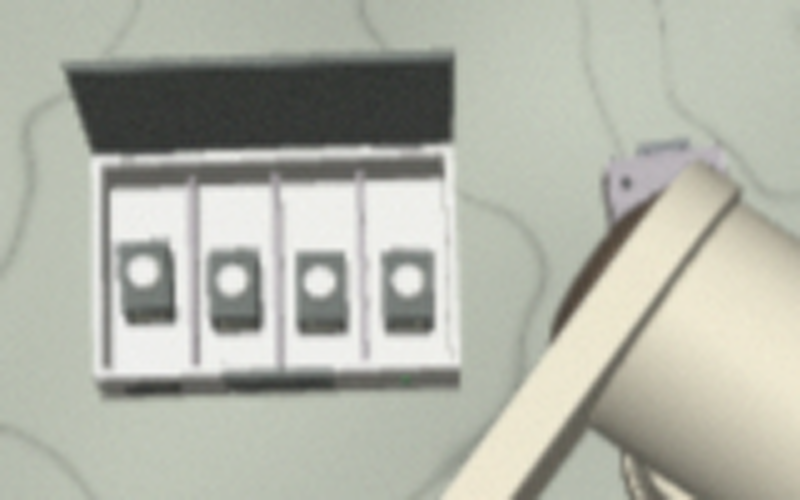

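```bash
python3 cov.py 282.5 277 388.2 291.7;  python3 -m pendant '[[0,0,0,0,0,-0.03,-1],[0,0,0,0.021,0.03,0,-1],[0,0,0,0.021,0.03,0,-1],[0,0,0,0.021,0.03,0,-1],[0,0,0,0.021,0.03,0,-1],[0,0,0,0.021,0.03,0,-1],[0,0,0,0.021,0.03,0,-1],[0,0,0,0.021,0.03,0,-1],[0,0,0,0.021,0.03,0,-1],[0,0,0,0,0,0,-1]]'; python3 go.py 735 -13 230
```

```text
pt [ 687.5 -108.2  180.2] theta 1.606
pt [ 571.5 -149.2  -14.5] theta -0.627
pt [684.8  89.  180.4] theta 1.585
pt [569.6 102.1 -11.7] theta -0.6
t: 50.45
position: [675.5, -42.1, 230.7]
orientation: [-2.191, -2.248, 0.0]
contact_force: [-0.0, -0.1, -0.7]
opening: 0.001
t 50.45 p [675.5 -42.1 230.7] toolx [-0.026  1.     0.001] tooly [ 1.     0.026 -0.002] z [-0.002  0.001 -1.   ] F [-0.  -0.1 -0.7] open 0.001 j6 -0.2
shift tool (m): [0.0276 0.0603 0.0006]
```

```bash
python3 -m pendant '[[0,0,0,0.014,0.03,0,-1],[0,0,0,0.014,0.03,0,-1],[0,0,0,0,0,0,-1],[0,0,0,0,0,0.03,-1],[0,0,0,0,0,0.03,-1],[0,0,0,0,0,0.015,-1],[0,0,0,0,0,0,-1]]'; python3 go.py 735 -13 155;python3 - <<'E'
from h import *
d=get_image('scene');b=(230,150,430,300);im=np.clip(d['image'][b[1]:b[3],b[0]:b[2]].astype(float)*1.7,0,255).astype(np.uint8);save(cv2.resize(im,None,fx=4,fy=4,interpolation=cv2.INTER_CUBIC),'q1.png')
E
```

```text
t: 51.15
position: [731.2, -16.8, 155.2]
orientation: [-2.195, -2.243, 0.004]
contact_force: [-0.3, 0.1, 1.1]
opening: -0.003
t 51.15 p [731.2 -16.8 155.2] toolx [-0.022  1.     0.001] tooly [ 1.     0.022 -0.004] z [-0.004  0.    -1.   ] F [-0.3  0.1  1.1] open -0.003 j6 -0.15
shift tool (m): [0.0037 0.0039 0.0002]
```

View pics/q1.png

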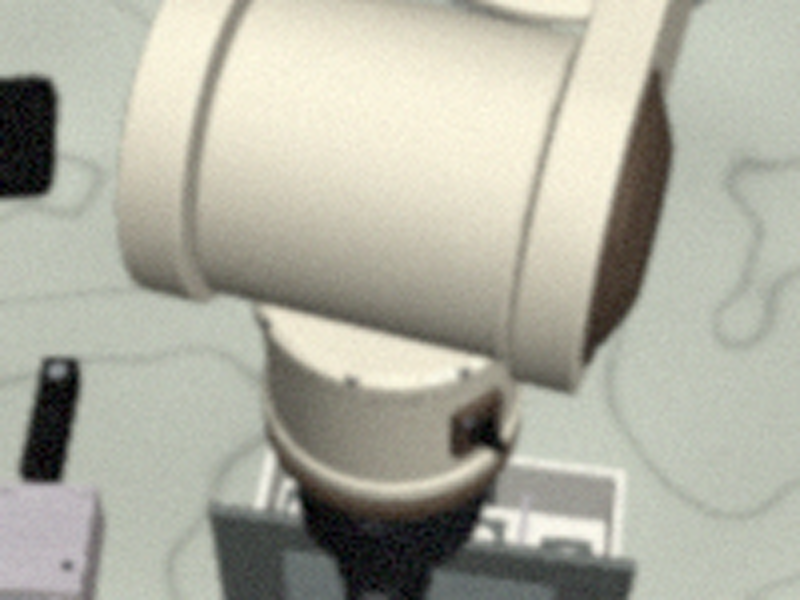

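```bash
python3 -m pendant '[[0,0,0,0,-0.012,0,-1],[0,0,0,0,-0.012,0,-1],[0,0,0,0,-0.012,0,-1],[0,0,0,0,-0.01,0,-1],[0,0,0,0,-0.01,0.001,-1],[0,0,0,0,-0.01,0.002,-1],[0,0,0,0,-0.009,0.003,-1],[0,0,0,0,-0.009,0.004,-1],[0,0,0,0,-0.009,0.005,-1],[0,0,0,0,0,0,-1]]'; python3 go.py 614 -13 121;python3 - <<'E'
from h import *
d=get_image('scene');b=(230,170,430,320);im=np.clip(d['image'][b[1]:b[3],b[0]:b[2]].astype(float)*1.7,0,255).astype(np.uint8);save(cv2.resize(im,None,fx=4,fy=4,interpolation=cv2.INTER_CUBIC),'q2.png')
E
```

```text
t: 52.2
position: [637.9, -19.3, 142.1]
orientation: [-2.197, -2.244, 0.001]
contact_force: [0.5, 0.1, 0.3]
opening: 0.004
t 52.2 p [637.9 -19.3 142.1] toolx [-0.021  1.     0.   ] tooly [ 1.     0.021 -0.001] z [-0.001  0.    -1.   ] F [0.5 0.1 0.3] open 0.004 j6 -0.17
shift tool (m): [ 0.0068 -0.0238  0.0212]
```

View pics/q2.png

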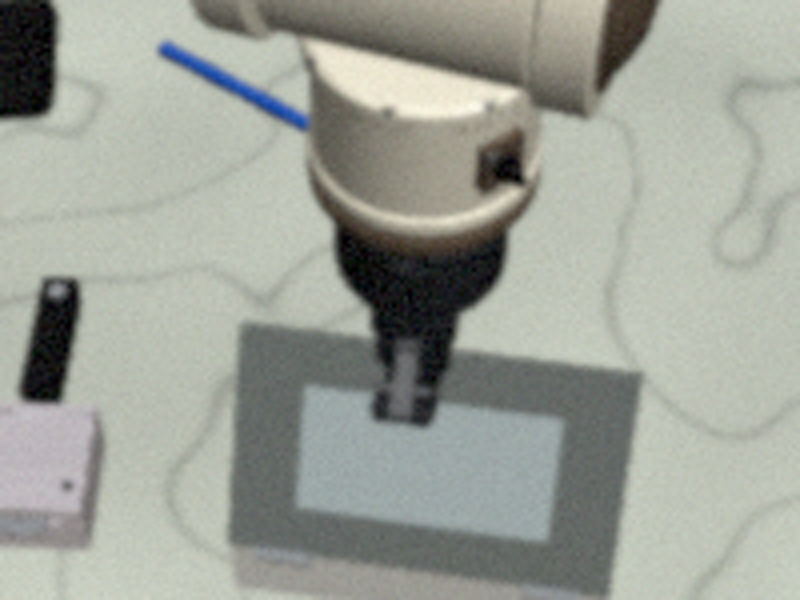

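```bash
python3 -m pendant '[[0,0,0,0,-0.007,0.005,-1],[0,0,0,0,-0.006,0.005,-1],[0,0,0,0,-0.006,0.006,-1],[0,0,0,0,-0.005,0.006,-1],[0,0,0,0,-0.004,0.006,-1],[0,0,0,0,-0.004,0.007,-1],[0,0,0,0,-0.004,0.007,-1],[0,0,0,0,-0.003,0.007,-1],[0,0,0,0,0,0,-1]]'; python3 -m pendant '[[0,0,0,0,-0.003,0.007,-1],[0,0,0,0,-0.002,0.007,-1],[0,0,0,0,-0.002,0.007,-1],[0,0,0,0,-0.001,0.005,-1],[0,0,0,0,0,0.002,-1],[0,0,0,0,0,0,-1],[0,0,0,0,0,0,-1]]'; python3 go.py 590 -13 61
```

```text
t: 53.15
position: [599.3, -20.1, 92.4]
orientation: [-2.197, -2.244, 0.002]
contact_force: [-0.1, 0.5, -0.1]
opening: -0.0
t: 53.85
position: [592.3, -20.3, 65.8]
orientation: [2.198, 2.245, 0.0]
contact_force: [0.3, -0.4, 0.2]
opening: 0.005
t 53.85 p [592.3 -20.3  65.8] toolx [-0.021  1.    -0.   ] tooly [1.    0.021 0.   ] z [ 0. -0. -1.] F [ 0.3 -0.4  0.2] open 0.005 j6 -0.19
shift tool (m): [ 0.0074 -0.0021  0.0048]
```

```bash
python3 -m pendant '[[0,0,0,0,0,0.003,-1],[0,0,0,0,0,0.001,-1],[0,0,0,0,0,0,-1],[0,0,0,0,0,0,-1]]'; python3 -m pendant '[[0,0,0,0,0,0.001,-1],[0,0,0,0,0,0,-1],[0,0,0,0,0,0,-1]]'
```

```text
t: 54.25
position: [592.1, -20.4, 61.7]
orientation: [-2.198, -2.245, 0.0]
contact_force: [0.0, 0.2, 0.9]
opening: 0.001
t: 54.55
position: [592.1, -20.4, 60.6]
orientation: [-2.198, -2.245, 0.0]
contact_force: [-0.0, -0.0, 0.2]
opening: 0.002
```

```bash
python3 -m pendant '[[0,0,0,0,0,0.001,-1],[0,0,0,0,0,0,-1],[0,0,0,0,0,0,-1]]'; python3 -m pendant '[[0,0,0,0,0,0.001,-1],[0,0,0,0,0,0,-1],[0,0,0,0,0,0,-1]]'
```

```text
t: 54.85
position: [592.2, -20.4, 60.5]
orientation: [2.198, 2.244, 0.0]
contact_force: [-4.1, 0.9, 10.0]
opening: 0.001
t: 55.15
position: [592.3, -20.4, 60.3]
orientation: [2.197, 2.244, 0.001]
contact_force: [-9.0, 1.9, 21.9]
opening: 0.0
```

```bash
python3 -m pendant '[[0,0,0,0,0,-0.01,-1],[0,0,0,0,0,-0.03,-1],[0,0,0,0,-0.03,-0.03,-1],[0,0,0,-0.03,-0.04,-0.03,-1],[0,0,0,-0.04,-0.03,-0.03,-1],[0,0,0,-0.04,0,0,-1],[0,0,0,-0.04,0,0,-1],[0,0,0,-0.04,0,0,-1],[0,0,0,0,0,0,-1]]'; python3 go.py;python3 - <<'E'
from h import *
d=get_image('scene');b=(160,170,400,330);im=np.clip(d['image'][b[1]:b[3],b[0]:b[2]].astype(float)*1.7,0,255).astype(np.uint8);save(cv2.resize(im,None,fx=3.3,fy=3.3,interpolation=cv2.INTER_CUBIC),'q3.png')
b=(165,190,225,265);im=np.clip(d['image'][b[1]:b[3],b[0]:b[2]].astype(float)*1.9,0,255).astype(np.uint8);save(cv2.resize(im,None,fx=8,fy=8,interpolation=cv2.INTER_CUBIC),'fs.png')
d=get_image('top');b=(405,220,460,290);im=np.clip(d['image'][b[1]:b[3],b[0]:b[2]].astype(float)*1.9,0,255).astype(np.uint8);save(cv2.resize(im,None,fx=8,fy=8,interpolation=cv2.INTER_CUBIC),'ft.png')
E
```

```text
t: 56.05
position: [505.6, -206.2, 180.2]
orientation: [2.201, 2.24, -0.001]
contact_force: [-0.1, 0.5, -0.1]
opening: 0.001
t 56.05 p [ 505.6 -206.2  180.2] toolx [-0.018  1.    -0.001] tooly [ 1.     0.018 -0.   ] z [-0.    -0.001 -1.   ] F [-0.1  0.5 -0.1] open 0.001 j6 -0.55
```

View pics/q3.png

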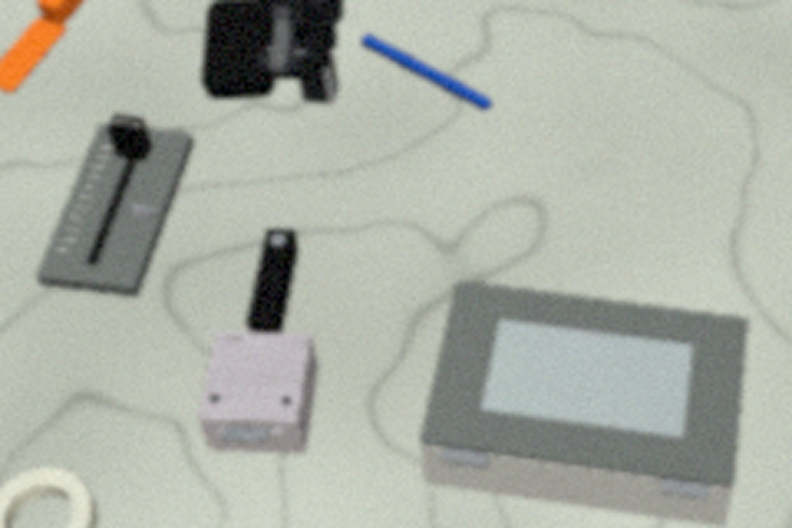

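View pics/fs.png

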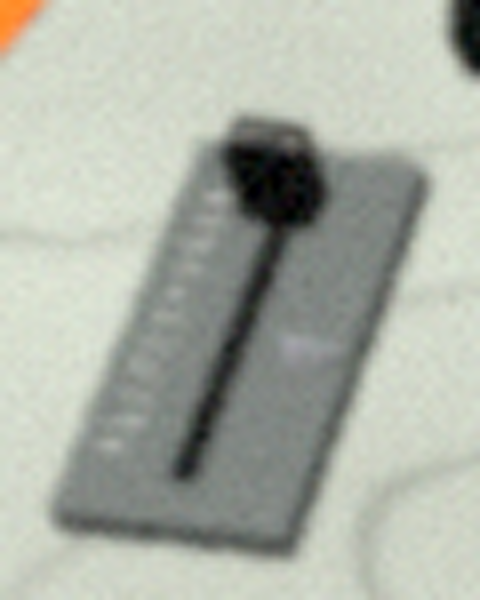

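View pics/ft.png

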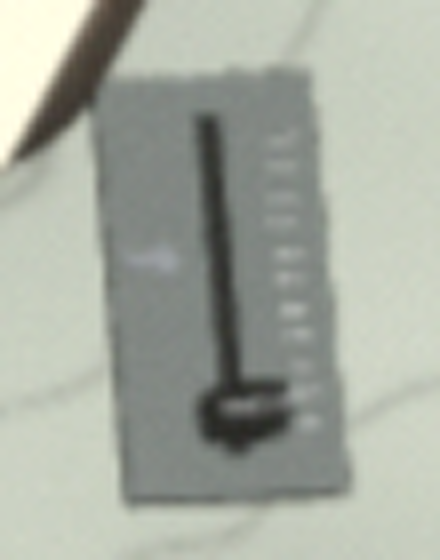

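```bash
python3 - <<'E'
from h import *
d=get_image('top');e=get_image('scene')
T=lambda p:np.array(p)/8-.44+[405,220]; S=lambda p:np.array(p)/8-.44+[165,190]
def o(n,D,ps,z): print(n,onz(D,ps,z).round(1)[:,:2].tolist())
o('T left edge',d,[T((95,90)),T((127,500))],14); o('T right',d,[T((310,72)),T((350,488))],14)
o('T track end, low',d,[T((207,115)),T((232,380))],14)
o('T pointer L,R',d,[T((130,260)),T((178,258))],18)
o('T grip top',d,[T((258,400)),T((240,403)),T((285,398))],50); print('exp grip box top corners')
o('S pointer',e,[S((280,345)),S((340,350))],18)
o('S left/right',e,[S((195,150)),S((55,515)),S((425,175)),S((290,550))],14)
o('S track end',e,[S((183,478))],14); o('S grip top',e,[S((270,128))],50)
P=np.array([[424,-392,50],[432,-392,50]]);print(proj(d,P),proj(e,P))
E
```

```text
T left edge [[563.9, -352.0], [419.6, -356.0]]
T right [[569.2, -427.2], [422.7, -432.4]]
T track end, low [[554.4, -390.5], [460.7, -394.1]]
T pointer L,R [[502.5, -360.5], [503.0, -377.1]]
T grip top [[447.9, -395.4], [447.0, -389.3], [448.5, -404.5]]
exp grip box top corners
S pointer [[500.5, -374.9], [499.1, -355.8]]
S left/right [[425.6, -431.2], [571.4, -422.4], [423.1, -353.6], [571.2, -347.8]]
S track end [[551.6, -388.9]]
S grip top [[441.1, -391.6]]
[[436.04020436 278.39736862]
 [435.8732688  275.43972809]] [[200.40840868 200.53060865]
 [199.35471857 202.86825703]]
```

```bash
python3 go.py 445 -394 120 2; python3 -m pendant '[[0,0,0,-0.03,-0.01,0,1],[0,0,0,-0.04,-0.012,0,1],[0,0,0,-0.04,-0.014,0.01,1],[0,0,0,-0.04,-0.014,0.02,1],[0,0,0,-0.037,-0.014,0.03,1],[0,0,0,0,0,0,1],[0,0,0,0,0,0,1]]'; python3 go.py 445 -394 25 2
```

```text
t 56.25 p [ 505.9 -201.5  180.3] toolx [-0.021  1.     0.   ] tooly [1.    0.021 0.   ] z [ 0.  0. -1.] F [ 0.9 -0.  -0.6] open -0.002 j6 -0.54
shift tool (m): [-0.1911 -0.0651  0.0602]
turn (tool rotvec): [ 0.     -0.0001 -0.0135]
shift after turn: [-0.1902 -0.0676  0.0603]
t: 56.95
position: [445.9, -389.9, 119.7]
orientation: [-2.197, -2.243, -0.0]
contact_force: [0.0, 0.4, 0.6]
opening: 1.001
t 56.95 p [ 445.9 -389.9  119.7] toolx [-0.021  1.     0.001] tooly [ 1.     0.021 -0.001] z [-0.001  0.001 -1.   ] F [0.  0.4 0.6] open 1.001 j6 -0.87
shift tool (m): [-0.0042 -0.0009  0.0947]
turn (tool rotvec): [-0.0007 -0.0012 -0.0141]
shift after turn: [-0.0041 -0.001   0.0947]
```

```bash
python3 -m pendant '[[0,0,-0.014,-0.004,-0.001,0,1],[0,0,0,0,0,0.03,1],[0,0,0,0,0,0.03,1],[0,0,0,0,0,0.025,1],[0,0,0,0,0,0.007,1],[0,0,0,0,0,0,1],[0,0,0,0,0,0,1]]'; python3 go.py; python3 -m pendant '[[0,0,0,0,0,0,0],[0,0,0,0,0,0,-0.4],[0,0,0,0,0,0,-1],[0,0,0,0,0,0,-1],[0,0,0,0,0,0,-1],[0,0,0,0,0,0,-1],[0,0,0,0,0,0,-1]]'; python3 go.py 501 -392 27
python3 - <<'E'
from h import *
d=get_image('scene')
b=(165,180,225,255);im=np.clip(d['image'][b[1]:b[3],b[0]:b[2]].astype(float)*1.9,0,255).astype(np.uint8);save(cv2.resize(im,None,fx=8,fy=8,interpolation=cv2.INTER_CUBIC),'fs2.png')
E
```

```text
t: 57.65
position: [445.8, -394.8, 29.9]
orientation: [2.18, 2.259, -0.0]
contact_force: [0.9, 0.4, 0.1]
opening: 0.998
t 57.65 p [ 445.8 -394.8   29.9] toolx [-0.036  0.999 -0.002] tooly [0.999 0.036 0.001] z [ 0.001 -0.002 -1.   ] F [0.9 0.4 0.1] open 0.998 j6 -0.89
t: 58.35
position: [445.0, -394.6, 28.5]
orientation: [2.182, 2.26, -0.0]
contact_force: [-0.1, 2.0, 5.3]
opening: 0.198
t 58.35 p [ 445.  -394.6   28.5] toolx [-0.035  0.999 -0.   ] tooly [0.999 0.035 0.   ] z [ 0. -0. -1.] F [-0.1  2.   5.3] open 0.198 j6 -0.89
shift tool (m): [0.0007 0.056  0.0015]
```

View pics/fs2.png

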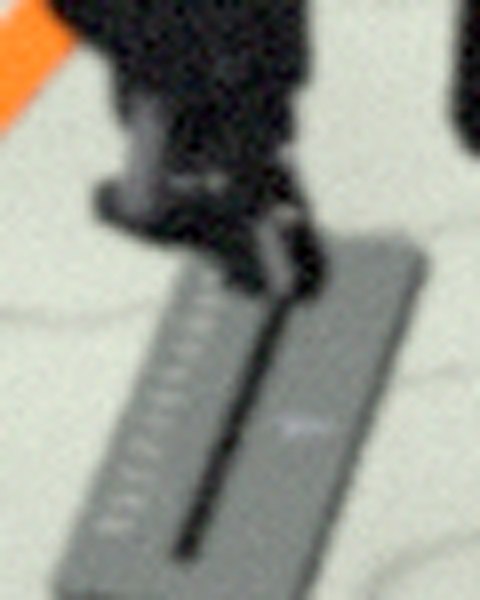

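```bash
python3 -m pendant '[[0,0,0,0,0.01,0,-1],[0,0,0,0,0.01,0,-1],[0,0,0,0,0.01,0,-1],[0,0,0,0,0.01,0,-1],[0,0,0,0,0.01,0,-1],[0,0,0,0,0.005,0,-1],[0,0,0,0,0,0,-1],[0,0,0,0,0,0,-1]]'; python3 go.py 501 -392 27
python3 -m pendant '[[0,0,0,0,0,0,-0.2],[0,0,0,0,0,0,0],[0,0,0,0,0,0,0],[0,0,0,0,0,0,0],[0,0,0,0,0,-0.03,0],[0,0,0,0,0,-0.04,0],[0,0,0,0.03,0,-0.04,0],[0,0,0,0.04,-0.03,-0.04,0],[0,0,0,0.04,-0.04,0,0],[0,0,0,0.04,-0.04,0,0]]';python3 -m pendant '[[0,0,0,0.04,-0.04,0,0],[0,0,0,0.04,-0.04,0,0],[0,0,0,0.04,0,0,0],[0,0,0,0.04,0,0,0],[0,0,0,0.04,0,0,0],[0,0,0,0,0,0,0]]'
python3 - <<'E'
from h import *
d=get_image('scene')
b=(165,190,225,265);im=np.clip(d['image'][b[1]:b[3],b[0]:b[2]].astype(float)*1.9,0,255).astype(np.uint8);save(cv2.resize(im,None,fx=8,fy=8,interpolation=cv2.INTER_CUBIC),'fs3.png')
d=get_image('top');b=(405,220,460,290);im=np.clip(d['image'][b[1]:b[3],b[0]:b[2]].astype(float)*1.9,0,255).astype(np.uint8);save(cv2.resize(im,None,fx=8,fy=8,interpolation=cv2.INTER_CUBIC),'ft3.png')
E
```

```text
t: 59.2
position: [500.7, -392.8, 28.5]
orientation: [2.181, 2.259, 0.0]
contact_force: [1.2, 1.3, 5.4]
opening: 0.199
t 59.2 p [ 500.7 -392.8   28.5] toolx [-0.035  0.999 -0.001] tooly [0.999 0.035 0.001] z [ 0.001 -0.001 -1.   ] F [1.2 1.3 5.4] open 0.199 j6 -0.82
shift tool (m): [0.0008 0.0004 0.0015]
t: 60.2
position: [400.3, -263.0, 169.9]
orientation: [2.181, 2.259, -0.0]
contact_force: [0.0, -0.5, 1.0]
opening: 0.502
t: 60.8
position: [323.5, -72.5, 169.7]
orientation: [2.177, 2.264, 0.002]
contact_force: [0.0, -0.6, 0.8]
opening: 0.503
```

View pics/fs3.png

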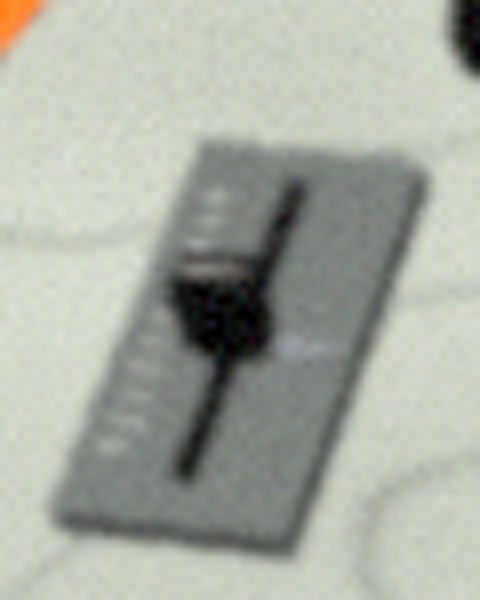

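View pics/ft3.png

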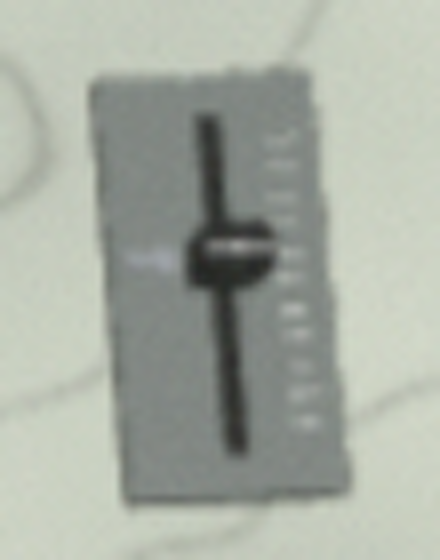

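```bash
python3 - <<'E'
from h import *
d=get_image('top');e=get_image('scene')
T=lambda p:np.array(p)/8-.44+[405,220]; S=lambda p:np.array(p)/8-.44+[165,190]
ax=np.array([np.cos(.035),np.sin(.035)])
def o(n,D,ps,z): 
    P=onz(D,ps,z)[:,:2]; print(n,P.round(1).tolist(),'along',(P@ax).round(1))
o('T stripe',d,[T((208,245)),T((275,243))],50); o('T pointer',d,[T((150,258)),T((170,258))],18.5)
o('S stripe',e,[S((190,266)),S((245,270))],50); o('S pointer',e,[S((285,347)),S((330,350))],18.5)
o('T track',d,[T((207,115)),T((238,455))],14);o('S track',e,[S((296,185)),S((183,478))],14)
# grip base visible lower part
o('T panel',d,[T((95,85)),T((310,70)),T((127,500)),T((350,490))],14)
# finer: pointer centroid by bluish tint
for n,D,b in(('T',d,(418,247,430,257)),('S',e,(199,230,210,237))):
    im=cv2.GaussianBlur(D['image'],(3,3),0).astype(float); w=(im[...,2]-im[...,1]); sub=w[b[1]:b[3],b[0]:b[2]]; sub=np.clip(sub-np.median(sub)-2,0,None); yy,xx=np.mgrid[b[1]:b[3],b[0]:b[2]]
    c=[(xx*sub).sum()/sub.sum(),(yy*sub).sum()/sub.sum()]; o(n+' ptr centroid '+str(np.round(c,1)),D,[c],17.5)
E
```

```text
T stripe [[501.2, -381.5], [501.6, -404.1]] along [487.5 487.1]
T pointer [[503.0, -367.3], [502.9, -374.2]] along [489.9 489.5]
S stripe [[498.5, -397.0], [497.1, -379.8]] along [484.3 483.5]
S pointer [[501.3, -372.8], [500.0, -358.6]] along [487.9 487.2]
T track [[554.4, -390.5], [434.7, -394.7]] along [540.3 420.6]
S track [[434.3, -393.6], [551.6, -388.9]] along [420.2 537.6]
T panel [[565.7, -352.1], [569.9, -427.2], [419.6, -356.0], [422.1, -432.3]] along [553.  554.6 406.9 406.7]
T ptr centroid [424.  252.2] [[501.9, -369.3]] along [488.7]
S ptr centroid [203.  233.6] [[501.2, -365.7]] along [488.1]
```

```bash
python3 go.py 503 -392.8 130;  python3 -m pendant '[[0,0,0,-0.04,0.02,0,0],[0,0,0,-0.04,0.02,0,0],[0,0,0,-0.04,0.02,0,0],[0,0,0,-0.04,0.02,0,0],[0,0,0,-0.04,0.02,0,0],[0,0,0,-0.04,0.02,0,0],[0,0,0,-0.04,0.02,0,0],[0,0,0,-0.03,0.02,0,0],[0,0,0,0,0,0,0]]'; python3 go.py 503 -392.8 130
```

```text
t 61.0 p [324.  -76.6 169.4] toolx [-0.035  0.999 -0.   ] tooly [0.999 0.035 0.   ] z [ 0. -0. -1.] F [ 0.3 -0.4  0.4] open 0.499 j6 -0.5
shift tool (m): [-0.3222  0.168   0.0396]
t: 61.9
position: [494.8, -384.8, 167.1]
orientation: [-2.185, -2.254, 0.001]
contact_force: [0.8, 0.8, -0.0]
opening: 0.501
t 61.9 p [ 494.8 -384.8  167.1] toolx [-0.031  1.     0.001] tooly [ 1.     0.031 -0.002] z [-0.002  0.001 -1.   ] F [ 0.8  0.8 -0. ] open 0.501 j6 -0.81
shift tool (m): [-0.0083  0.008   0.0371]
```

```bash
python3 -m pendant '[[0,0,0,-0.01,0.008,0,0],[0,0,0,0,0,0.03,0],[0,0,0,0,0,0.03,0],[0,0,0,0,0,0,0],[0,0,0,0,0,0,0]]'; python3 go.py 503 -392.8 28.5
```

```text
t: 62.4
position: [502.3, -390.5, 109.7]
orientation: [-2.183, -2.258, 0.0]
contact_force: [0.5, 0.2, 1.1]
opening: 0.5
t 62.4 p [ 502.3 -390.5  109.7] toolx [-0.034  0.999  0.   ] tooly [ 0.999  0.034 -0.001] z [-0.001  0.    -1.   ] F [0.5 0.2 1.1] open 0.5 j6 -0.82
shift tool (m): [-0.0023  0.0006  0.0812]
```

```bash
python3 -m pendant '[[0,0,0,-0.002,0.0005,0.03,0],[0,0,0,0,0,0.03,0],[0,0,0,0,0,0.02,0],[0,0,0,0,0,0,0],[0,0,0,0,0,0,0]]'; python3 go.py 503 -392.8 28.5;python3 -m pendant '[[0,0,0,0,0,0,-0.4],[0,0,0,0,0,0,-1],[0,0,0,0,0,0,-1],[0,0,0,0,0,0,-1],[0,0,0,0,0,0,-1]]'; python3 go.py 503 -392.8 28.5
```

```text
t: 62.9
position: [504.0, -392.7, 31.4]
orientation: [2.181, 2.258, -0.0]
contact_force: [-0.1, -0.9, 1.3]
opening: 0.496
t 62.9 p [ 504.  -392.7   31.4] toolx [-0.035  0.999 -0.002] tooly [0.999 0.035 0.001] z [ 0.001 -0.001 -1.   ] F [-0.1 -0.9  1.3] open 0.496 j6 -0.82
shift tool (m): [-0.0001 -0.001   0.0029]
t: 63.4
position: [504.2, -392.6, 31.5]
orientation: [2.18, 2.258, -0.0]
contact_force: [-1.7, 0.4, 10.3]
opening: 0.194
t 63.4 p [ 504.2 -392.6   31.5] toolx [-0.035  0.999 -0.002] tooly [0.999 0.035 0.002] z [ 0.002 -0.002 -1.   ] F [-1.7  0.4 10.3] open 0.194 j6 -0.82
shift tool (m): [-0.0002 -0.0012  0.003 ]
```

```bash
python3 -m pendant '[[0,0,0,0,-0.0012,0,-1],[0,0,0,0,0,0,-1],[0,0,0,0,0,0,-1]]'; python3 -m pendant '[[0,0,0,0,0,0,-0.2],[0,0,0,0,0,0,0],[0,0,0,0,0,0,0],[0,0,0,0,0,0,0],[0,0,0,0,0,-0.03,0],[0,0,0,0,0,-0.04,0],[0,0,0,0.03,0,-0.04,0],[0,0,0,0.04,-0.03,-0.04,0],[0,0,0,0.04,-0.04,0,0],[0,0,0,0.04,-0.04,0,0]]';python3 -m pendant '[[0,0,0,0.04,-0.04,0,0],[0,0,0,0.04,-0.04,0,0],[0,0,0,0.04,0,0,0],[0,0,0,0.04,0,0,0],[0,0,0,0.04,0,0,0],[0,0,0,0,0,0,0]]'
python3 - <<'E'
from h import *
d=get_image('scene');save(d['image'],'end_s.png')
b=(165,190,225,265);im=np.clip(d['image'][b[1]:b[3],b[0]:b[2]].astype(float)*1.9,0,255).astype(np.uint8);save(cv2.resize(im,None,fx=8,fy=8,interpolation=cv2.INTER_CUBIC),'fs4.png')
d=get_image('top');b=(405,220,460,290);im=np.clip(d['image'][b[1]:b[3],b[0]:b[2]].astype(float)*1.9,0,255).astype(np.uint8);save(cv2.resize(im,None,fx=8,fy=8,interpolation=cv2.INTER_CUBIC),'ft4.png')
E
```

```text
t: 63.7
position: [503.1, -392.6, 31.5]
orientation: [2.18, 2.258, -0.0]
contact_force: [0.4, 0.6, 8.9]
opening: 0.195
t: 64.7
position: [402.7, -262.2, 171.1]
orientation: [2.181, 2.259, -0.0]
contact_force: [-1.4, 0.9, 1.7]
opening: 0.502
t: 65.3
position: [325.9, -71.8, 170.9]
orientation: [2.177, 2.264, 0.002]
contact_force: [0.6, -0.9, 0.6]
opening: 0.495
```

View pics/fs4.png

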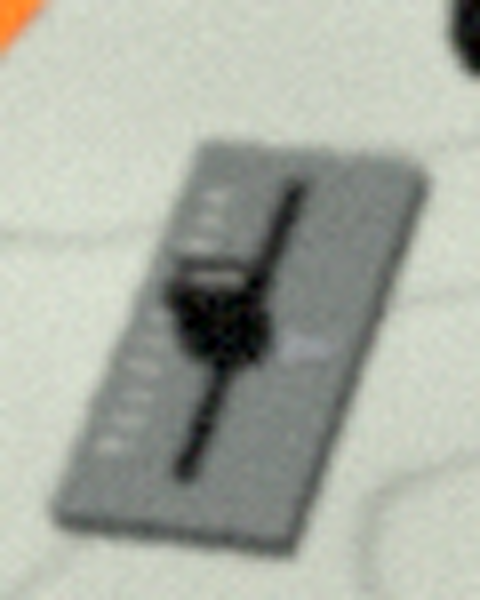

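View pics/ft4.png

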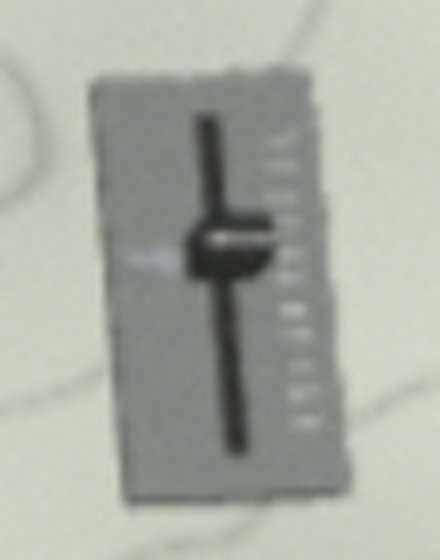

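View pics/end_s.png

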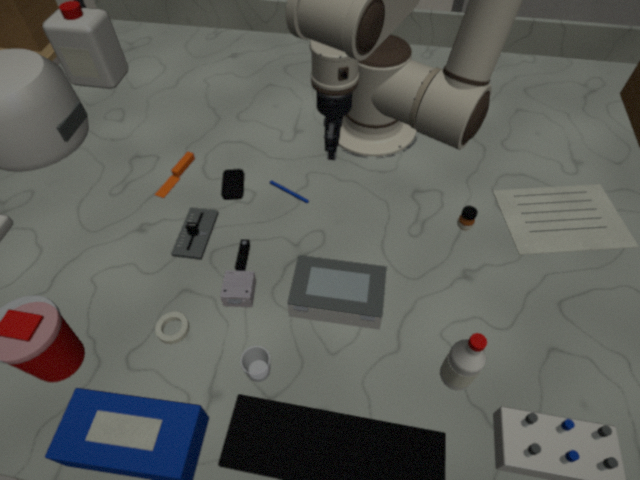

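```bash
python3 - <<'E'
from h import *
d=get_image('top');e=get_image('scene')
T=lambda p:np.array(p)/8-.44+[405,220]; S=lambda p:np.array(p)/8-.44+[165,190]
ax=np.array([np.cos(.035),np.sin(.035)])
def o(n,D,ps,z): 
    P=onz(D,ps,z)[:,:2]; print(n,P.round(1).tolist(),'along',(P@ax).round(1))
o('T stripe',d,[T((210,239)),T((273,237))],50); o('T pointer',d,[T((150,258))],18)
o('S stripe',e,[S((190,272)),S((245,277))],50); o('S pointer',e,[S((285,348)),S((330,351))],18)
o('T base near edge (+9)',d,[T((195,281)),T((250,281))],14); o('S base far edge (-9)',e,[S((205,368)),S((250,368))],14)
# dark-profile along track, sub-pixel: black grip extents
for n,D,u in(('T',d,None),):
    g=D['image'].sum(2).astype(float)
    for c in (429,431,433,436): print(c,[int(v) for v in g[240:262,c]])
E
```

```text
T stripe [[503.3, -382.3], [503.6, -403.6]] along [489.6 489.2]
T pointer [[503.1, -367.4]] along [490.]
S stripe [[500.7, -396.2], [499.7, -378.9]] along [486.6 486.2]
S pointer [[501.3, -372.9], [500.0, -358.7]] along [488.  487.2]
T base near edge (+9) [[495.6, -383.2], [495.3, -402.2]] along [481.9 480.9]
S base far edge (-9) [[510.3, -396.9], [507.9, -383.0]] along [496.1 494.2]
429 [173, 194, 198, 201, 197, 199, 197, 163, 127, 92, 70, 73, 73, 74, 94, 176, 204, 209, 208, 212, 207, 211]
431 [77, 87, 83, 79, 89, 90, 90, 85, 95, 178, 143, 90, 69, 61, 75, 115, 140, 147, 158, 156, 161, 169]
433 [188, 187, 184, 181, 180, 157, 114, 81, 106, 204, 163, 87, 70, 66, 66, 82, 90, 85, 89, 85, 86, 83]
436 [209, 212, 209, 211, 209, 201, 155, 106, 100, 188, 150, 90, 72, 71, 115, 184, 206, 205, 205, 209, 206, 205]
```

```bash
python3 go.py; python3 - <<'E'
from h import *
z=np.load('i0.npz'); e=get_image('scene'); t=get_image('top')
for n,a,b,(x0,y0,x1,y1) in(('scene',z['s'],e['image'],(282,250,395,330)),('top',z['t'],t['image'],(250,180,340,250))):
    A=cv2.cvtColor(a,cv2.COLOR_RGB2GRAY)[y0:y1,x0:x1].astype(np.float32);B=cv2.cvtColor(b,cv2.COLOR_RGB2GRAY)[y0:y1,x0:x1].astype(np.float32)
    print(n,'absdiff max/mean',np.abs(A-B).max(),np.abs(A-B).mean(),cv2.phaseCorrelate(A,B))
im=np.clip(t['image'][140:320,140:460].astype(float)*1.6,0,255).astype(np.uint8); save(cv2.resize(im,None,fx=2.5,fy=2.5,interpolation=cv2.INTER_CUBIC),'end_t.png')
E
```

```text
t 65.5 p [326.4 -75.8 170.7] toolx [-0.035  0.999 -0.   ] tooly [ 0.999  0.035 -0.   ] z [-0. -0. -1.] F [ 1.  -0.4  0.2] open 0.501 j6 -0.49
scene absdiff max/mean 9.0 1.8964602 ((0.04700865709994417, 0.003637284589139256), 1.0532517850399017)
top absdiff max/mean 5.0 0.75174606 ((-0.06699822077663242, 0.02525774152930893), 0.9825527184539371)
```

View pics/end_t.png

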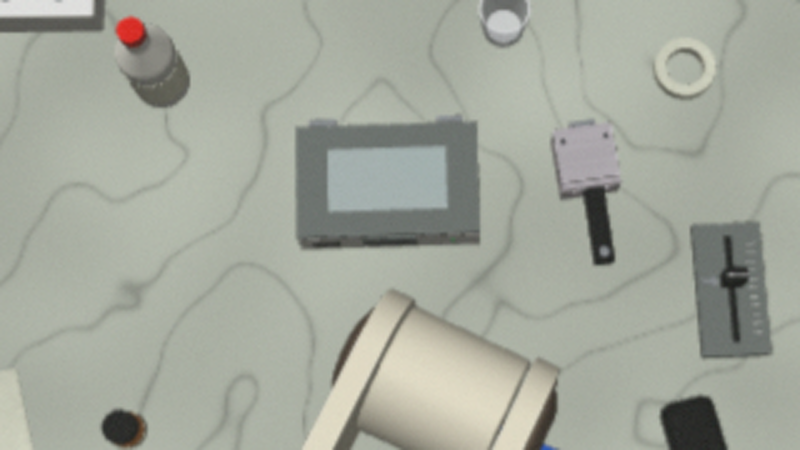

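The cover looks the same as at the start, so it is shut. The pry is in the rack, the fader is level with the pointer and the bottle is standing, so I'm handing the job in.

```bash
python3 -c "from station import *; print(sign_off())"
```

```text
the job is handed in; nothing more can be done
None
```

The job is done and handed in at about 65 s of the 210 s allowed. `sign_off` reports no verdict, so the results below are from my own checks.

**What I did**
- I levered the cover up with the pry blade at the notch and swung it open to about 1.5 rad.
- I slid the pry into the rack until the handle met the block, then let it go.
- I stood four cartridges in the four lanes. One was knocked aside mid-run, so I found it again in the pictures before picking it up.
- I shut the cover with the closed fingers, then set the fader.

**Last checks**
- **Cover:** the fingers met solid contact at 60.5 mm, the closed height. Both camera views match the starting pictures to within 0.1 pixel.
- **Cartridges:** the last open view showed all four upright in their lanes.
- **Pry and bottle:** the pry sits in the rack with the blade showing through the far side. The bottle is standing.
- **Fader:** it is within about 1.5 mm of the pointer. The two cameras disagree by about 1 mm on this (top camera 0.5 mm short to 0.4 mm past, scene camera 1.2 to 1.4 mm short).

**What went less than cleanly**
- While I placed the first cartridge, the gripper apparently brushed the open cover and pushed it from about 1.5 to 1.6 rad. The reading at the time was about 3 N.
- My first fader setting was 2–3 mm short, so I corrected it.

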